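Wipe the ceramic chips off the scales into the scrap tray

ROBOT

A 6-joint arm with a two-finger parallel gripper is mounted at the origin on the work surface. World frame = base frame: x ahead of the robot, y to its left, z up, the work surface at z = 0. Lengths are in mm, angles in rad, forces in N, time in s.
With the tool pointing down it reaches from about 275 to 1000 mm from the base axis. Payload 8.4 kg.
Tool frame: the origin (TCP) lies midway between the tips of the shut fingers; the grasp point (between the pads) lies 19 mm behind it; z points along the fingers, y is the line along which they close (so a half turn about z gives the same grasp; the last joint's range is limited). The gripper opens to 85 mm and grips with 20 to 120 N. Pads are 22 mm wide; open, the fingers measure 114 mm over their backs; the gripper's body (76 mm by 85 mm) begins 54 mm behind the grasp point. The pads swing forward as they close: fully open they stand 13 mm farther back than shut.
Start: joints at [1.166, 0.353, 1.633, -0, 1.155, -0.002], TCP at [244.996, 574.982, 231.281] pointing down, gripper open.
Joint ranges: [-2.63, 2.63], [-0.92, 2.1], [0.06, 2.66], [-1.3, 4.44], [0, 2.69], [-3.02, 3.02]. Speed limits (rad/s): [2.22, 2.22, 2.79, 3.14, 3.14, 3.14].

INTERFACE

Orientations are given as [roll, pitch, yaw] about the fixed x, y, z axes, in that order (R = Rz(yaw) Ry(pitch) Rx(roll)).
In Python, from rig import monitor, imaging, r gives the robot as it stands.
- The arm moves only by the tool drive_tool, never from a script. Its argument "plan" is a list of rows, each an object of numbers: "x", "y", "z": the shift along the tool's x, y, z in units of 50 mm (1.0 is 50 mm); "ax", "ay", "az": the turn, a rotation vector about the tool's x, y, z in units of 6 degrees (1.0 is 6 degrees); "hand": the finger opening in mm, from 0 to 85.4. In form: [{"x": .., "y": .., "z": .., "ax": .., "ay": .., "az": .., "hand": ..}, ...]. A call has 1 to 8 rows; each row is the pose to reach, as a shift and turn from the pose commanded when the call began, along the tool's axes at that moment; what a row does not reach only later rows make up. A row lasts 1/10 s, in which the tool goes at most 50 mm and 8.59 degrees, less where a joint would pass 70% of its speed; a pose out of reach is approached as far as the arm can. A call with a gripper value outside its range is refused whole. The fingers move at their own pace and stop on an object; "grip_force" is the grip in N (left out, the last holds). Time passes only in rows, so rows that repeat a pose let the fingers close. It gives the time, the measured TCP pose, the force, the opening and the grip force at its end, in the units of the state.
- monitor.sense(): the state, without advancing time (a new reading comes with each control period).
- imaging.grab_frame(name): name is "scene" or "side" or "wrist"; returns the picture (420x560x3 uint8, red, green, blue); there is no depth.
- imaging.camera_info(name): a dict with "mtx" (3x3 intrinsics, pixels), "R" (3x3) and "t" (3): a world point X has camera coordinates R X + t. Camera axes: x right, y down, z forward; pixel columns grow to the right and rows downward; lengths in mm; the calibration is good to about 2 mm. The wrist camera is an equidistant fisheye: a pixel r from the principal point sees the ray r / f radians off the axis. A picture is of the moment at which its call begins: read the wrist's pose just before it. camera_info takes no time and is no camera call; for the wrist camera it gives the pose at the moment of the call.
- r.sign_off(): hands the job in; it is judged then, once.
The state is a dict: "clock": time; "qpos": joint angles; "qvel": joint speeds; "joint_efforts": joint torques, N m; "eef_pos": TCP position; "tcp_rot": TCP orientation; "contact_force": force on the tool from outside, world axes, zero at the start; "wrist_torque": the same for the moment, N m; "opening": opening from 0.0 (shut) to 1.0 (fully open); "grasp_force": force on a finger pad.
Only numpy, scipy, OpenCV 4.12 (cv2) and the standard library are available. Lean on these libraries where they do the work, as an engineer would, in place of code of your own. Each camera call takes 0.05 s, during which the arm holds its last target. There are 200 camera calls.

TASK

The weighing plate of the scales is littered with five ceramic chips: first lift the clean white tray by its blue grip out of the red scrap tray and stand it in the middle of the teal mat. Then take the yellow scraper out of its stand, lay it on the bench on its rubber edge, let go of it and take it again by its back, and with the rubber edge downwards wipe all the chips over the side of the plate into the red tray, without pressing hard on the scales and without touching the chips with the fingers. Finally put the scraper down on the bench, and leave everything else where it stands.

Things in the scene. Friction and masses are not known exactly. Their poses are not given: they have to be found in the camera images.
- balance: laboratory scales, fixed. Origin on the bench under the middle of the steel weighing plate: 160 (x) by 190 (y) mm, flat, no rim, top 85 mm above the bench. Local +y points over the plate's side edge, 95 mm from the middle, to the red scrap tray. A lower housing with display, up to 60 mm high, reaches 202 mm to -x, towards the robot
- scrap: red scrap tray, loose, standing on the bench right against the +y side of the scales (about 3 mm gap). Open box 190 (x) by 96 (y) by 50 mm high, walls and floor 5 mm. Origin at the centre of its underside; its inner wall begins about 8 mm beyond the plate's edge, its rim is 35 mm lower than the plate
- clean: clean white tray nested in the red one, hanging by its rim: 188 (x) by 94 (y) by 44 mm, 0.25 kg. Its tub (168 by 76 mm) goes 38 mm into the red tray. Origin at the centre of its underside (12 mm above the bench while nested). A blue upright grip in its middle, 60 mm along x, 10 mm thick in y, rises to 70 mm above the underside: pinch it across y from above
- mat: teal mat fixed flat on the bench, 230 (x) by 140 (y) mm, 3 mm thick, origin at the centre of its underside: place for the clean white tray
- stand: fixed grey stand for the scraper: open pocket 78 (x) by 42 (y) by 40 mm high on a foot plate 100 by 70 mm, floor 6 mm thick, walls 6 mm (pocket 66 by 30 mm). Origin at the centre of its underside; its local -x side faces roughly towards the robot
- scraper: yellow scraper block, black rubber edge, 0.16 kg: 110 mm long (x), 24 thick (y), 60 from rubber edge to back (z). Origin in the middle of the rubber edge's face; +z points to the back, so is up when it lies on its rubber. At the start it stands on end in the stand, rubber to the stand's -x side, local +x down, top 116 mm above the bench. Leaning over 30 deg to the rubber side it topples onto it
- chip0: loose ceramic chip, terracotta with blue glaze, 24 by 18 by 8 mm, 10 g, lying on the weighing plate at the start; origin at the centre of its underside
- chip1: loose ceramic chip, terracotta with blue glaze, 24 by 18 by 8 mm, 10 g, lying on the weighing plate at the start; origin at the centre of its underside
- chip2: loose ceramic chip, terracotta with blue glaze, 24 by 18 by 8 mm, 10 g, lying on the weighing plate at the start; origin at the centre of its underside
- chip3: loose ceramic chip, terracotta with blue glaze, 24 by 18 by 8 mm, 10 g, lying on the weighing plate at the start; origin at the centre of its underside
- chip4: loose ceramic chip, terracotta with blue glaze, 24 by 18 by 8 mm, 10 g, lying on the weighing plate at the start; origin at the centre of its underside
- beaker: bystander: glass beaker, 66 mm wide, 85 mm high, beyond the scales; origin at its underside
- bottle: bystander: amber bottle, 60 mm wide, 130 mm high, beyond the scales; origin at its underside
- jar: bystander: white jar with teal cap, 68 mm wide, 80 mm high, beyond the scales; origin at its underside
- weight: bystander: brass calibration weight, 32 mm wide, 56 mm high, in front of the trays; origin at its underside
- meter: bystander: orange hand meter lying flat, 75 by 130 by 45 mm, beyond the scraper stand; origin at its underside
There are look-alikes about, which are no part of the job. Of the things shaped like the scraper, the yellow one is meant.

How it is judged:
By the outcome, as a careful person would: the job done as asked, in the order asked, and still so for the second after the job is handed in, with the robot touching nothing.
It also fails if it takes over 72 s, if anything falls off the work surface, if the arm or the gripper's body presses on something with over 40 N, if the wrist force passes 120 N, or if a joint passes its speed limit or range.

## Working session

There is one attempt and no reset: what is moved stays moved. The work goes in short steps, Python scripts to look and compute and a tool call to move; the robot and the scene stay as the last step left them, time stands still between calls to the robot, and variables do not carry over. Pictures are saved under pics/ and viewed, at most 10 in all, crops included, and the job is handed in when it is done.

Besides the shell and the picture viewer there is one more tool, called after "Request:" in YAML: its name, and indented under it one key for each argument. drive_tool: Moves the arm, as the interface text tells. Its arguments: {"type":"object","properties":{"plan":{"type":"array","items":{"type":"object","properties":{"x":{"type":"number"},"y":{"type":"number"},"z":{"type":"number"},"ax":{"type":"number"},"ay":{"type":"number"},"az":{"type":"number"},"hand":{"type":"number"}}}},"grip_force":{"type":"number"}},"required":["plan"]}

```bash
ls; mkdir -p pics; python3 - <<'E'
from rig import monitor, imaging, r
import cv2, numpy as np
for n in ["scene","side"]:
    f=imaging.grab_frame(n); cv2.imwrite(f"pics/{n}0.png",cv2.resize(f[:,:,::-1],(800,600),interpolation=cv2.INTER_CUBIC))
    c=imaging.camera_info(n); print(n,{k:np.round(v,3).tolist() for k,v in c.items()})
s=monitor.sense();print(s)
E
```

```text
pics
scene {'mtx': [[383.533, 0.0, 273.0], [0.0, 383.533, 210.718], [0.0, 0.0, 1.0]], 'R': [[0.593, 0.805, -0.015], [0.517, -0.396, -0.759], [-0.617, 0.442, -0.651]], 't': [-377.132, -228.078, 1393.497]}
side {'mtx': [[427.507, 0.0, 277.686], [0.0, 427.507, 211.337], [0.0, 0.0, 1.0]], 'R': [[0.952, -0.305, 0.019], [-0.18, -0.608, -0.773], [0.247, 0.733, -0.634]], 't': [-551.752, 174.391, 801.232]}
{'clock': 0.1, 'qpos': array([ 1.16558274e+00,  3.53600394e-01,  1.63404700e+00,  1.86032732e-05,
        1.15525224e+00, -2.37484356e-03]), 'qvel': array([ 6.51914455e-04,  8.88422461e-05, -1.15234097e-03, -2.57277899e-04,
       -2.07815561e-03, -1.04116420e-03]), 'joint_efforts': array([-1.03198123e-03, -6.06356621e+01, -3.42820716e+01,  2.84686024e-05,
        3.80170692e-03,  1.76737029e-05]), 'eef_pos': array([244.82671099, 574.57481213, 230.62880589]), 'tcp_rot': array([-3.14028572e+00, -2.01140706e-05,  2.73874638e+00]), 'contact_force': array([ 0.19622482, -0.2157532 ,  0.55289014]), 'wrist_torque': array([ 0.02647338, -0.00835782,  0.00204953]), 'grasp_force': 0.0, 'opening': 0.9993056051508978}
```

View pics/scene0.png

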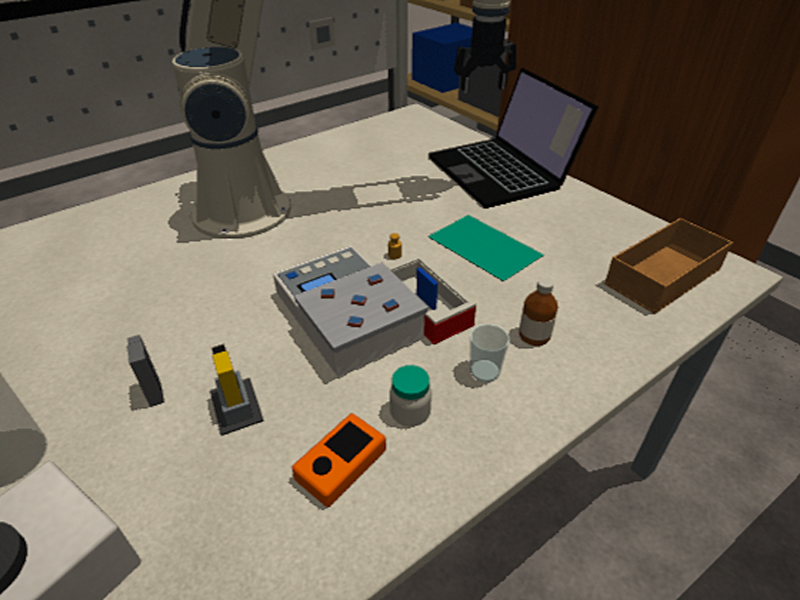

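View pics/side0.png

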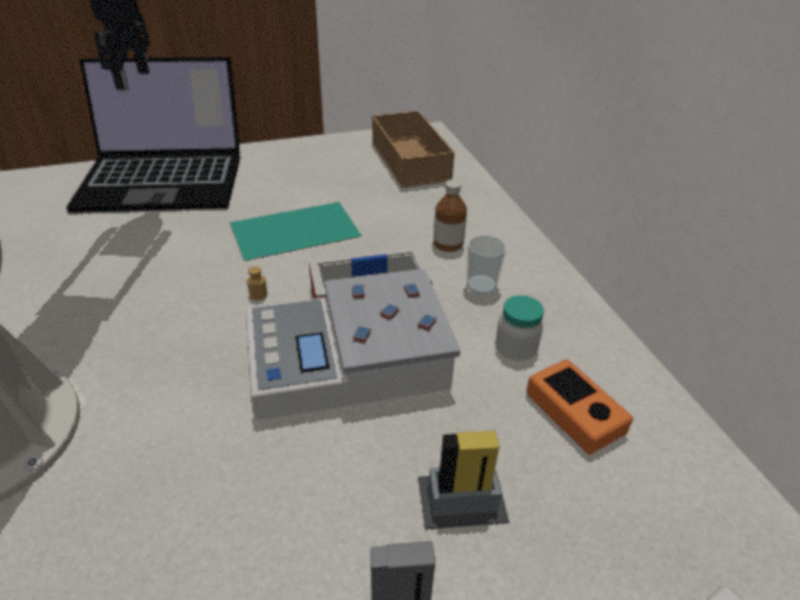

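The scene shows the scales (about 360,310), white tray with blue grip (427,287), mat (485,245) and the yellow scraper in its stand (228,380). In the side view these are at (390,310), (370,265), (295,230) and (468,470). I'll enlarge both next.

```bash
python3 - <<'E'
import cv2
from rig import imaging
f=imaging.grab_frame("scene")[:,:,::-1]
cv2.imwrite("pics/sc1.png",cv2.resize(f[140:305,180:395],(774,594),interpolation=cv2.INTER_CUBIC)) #3.6x
f=imaging.grab_frame("side")[:,:,::-1]
cv2.imwrite("pics/sd1.png",cv2.resize(f[130:380,155:375],(528,600),interpolation=cv2.INTER_CUBIC)) #2.4x
E
```

```text
(no output)
```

View pics/sc1.png

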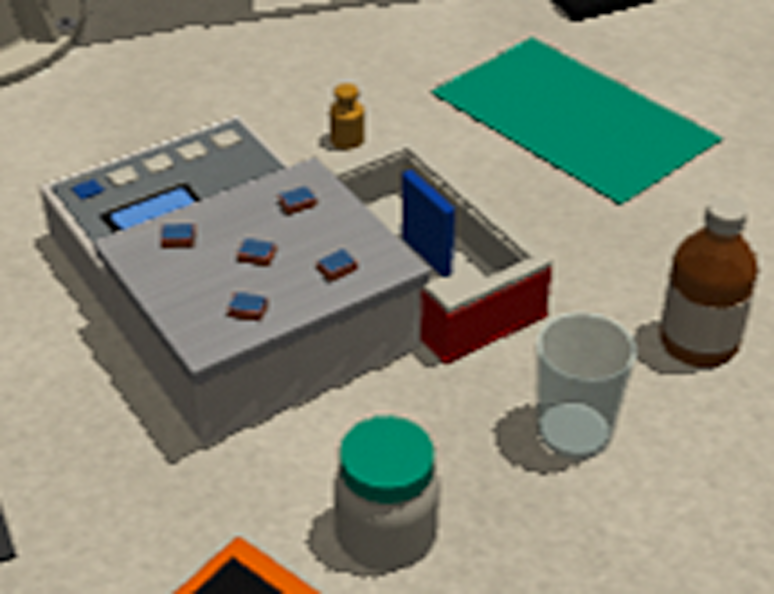

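View pics/sd1.png

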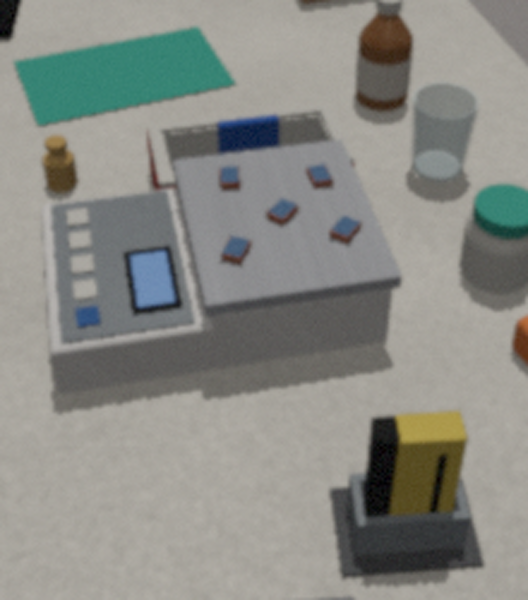

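In the scene crop, the plate corners are (98,240), (313,160), (432,277) and (193,370). The mat corners are (432,91), (532,38), (722,140) and (620,203), and the grip top runs from (404,170) to (452,207). The side crop shows the same things. I'll fit poses to these and crop the stand larger.

```bash
cat > h.py <<'E'
import numpy as np, cv2
from scipy.optimize import least_squares
from scipy.spatial.transform import Rotation as Ro
from rig import monitor, imaging, r
C={n:imaging.camera_info(n) for n in ("scene","side")}
def proj(n,X):
    c=C[n]; p=(np.asarray(X)@np.array(c["R"]).T+c["t"])@np.array(c["mtx"]).T; return p[:,:2]/p[:,2:]
def pose(p,L):
    c,s=np.cos(p[2]),np.sin(p[2]); L=np.asarray(L,float)
    return np.c_[p[0]+c*L[:,0]-s*L[:,1],p[1]+s*L[:,0]+c*L[:,1],L[:,2]]
def fit(obs,p0):  # obs: list of (cam, local pts, native px)
    f=lambda p:np.concatenate([(proj(n,pose(p,L))-px).ravel() for n,L,px in obs])
    s=least_squares(f,p0,loss="soft_l1"); return s.x,np.sqrt(np.mean(s.fun**2)),np.round(f(s.x),1)
def tool(dw): # world shift -> units in tool axes now
    s=monitor.sense(); return Ro.from_euler("xyz",s["tcp_rot"]).inv().apply(dw)/50
sc=lambda a:np.array(a,float)/3.6+[180,140]
sd=lambda a:np.array(a,float)/2.4+[155,130]
E
python3 - <<'E'
from h import *
P=[[-80,-95,85],[-80,95,85],[80,95,85],[80,-95,85]]
print(fit([("scene",P,sc([(98,240),(313,160),(432,277),(193,370)])),("side",P,sd([(208,305),(175,155),(347,140),(397,280)]))],[600,0,0]))
for a in (0,np.pi/2):
  M=[[-115,-70,3],[-115,70,3],[115,70,3],[115,-70,3]]
  print(fit([("scene",M,sc([(432,91),(532,38),(722,140),(620,203)])),("side",M,sd([(40,120),(15,70),(200,30),(233,83)]))],[500,300,a]))
G=[[-30,0,82],[30,0,82]]
print(fit([("scene",G,sc([(406,170),(450,207)])),("side",G,sd([(219,121),(278,117)]))],[500,150,0]))
f=imaging.grab_frame("scene")[:,:,::-1]
a=cv2.resize(f[230:310,130:192],(465,600),interpolation=cv2.INTER_CUBIC) #7.5x
f=imaging.grab_frame("side")[:,:,::-1]
b=cv2.resize(f[295:375,288:360],None,fx=4.6,fy=4.6,interpolation=cv2.INTER_CUBIC)
o=np.zeros((600,800,3),np.uint8);o[:,:465]=a;o[:b.shape[0],468:468+b.shape[1]]=b[:,:332]
cv2.imwrite("pics/st1.png",o)
E
```

```text
(array([ 5.62168789e+02, -1.17615426e+01, -1.08138127e-01]), np.float64(1.263124404983451), array([-1.8,  0.4,  1.6, -0.1, -0.1, -0.2, -1.7,  1.9, -2.1, -0.9,  0.1,
        0.5, -0.6, -0.8,  2.2, -1.4]))
(array([4.90529081e+02, 3.76158098e+02, 7.42914317e-02]), np.float64(1.4919650228934471), array([-0.6,  0.4,  0.3,  0.3,  0.6,  0.5, -0. ,  1.3, -1.6,  1.5, -0.8,
       -4.6, -0.4, -2.1,  1.5, -0.1]))
(array([ 490.52907936,  376.15810174, -125.58941479]), np.float64(1.49196534521585), array([-0.6,  0.4,  0.3,  0.3,  0.6,  0.5, -0. ,  1.3, -1.6,  1.5, -0.8,
       -4.6, -0.4, -2.1,  1.5, -0.1]))
(array([ 5.73526780e+02,  1.34820014e+02, -1.13104960e-01]), np.float64(0.8230053625174597), array([ 0.2,  0.5, -0.1,  1.9, -1. ,  0.2,  0. , -0.7]))
```

View pics/st1.png

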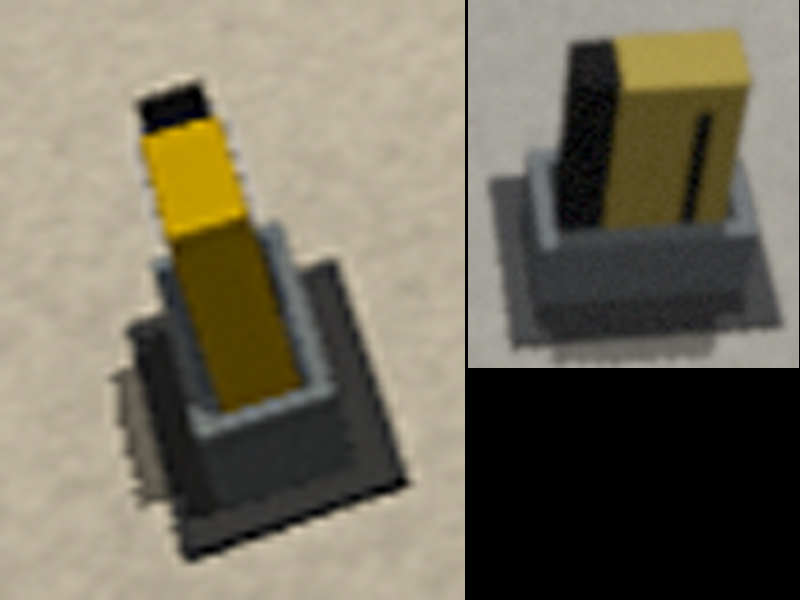

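The stand crop shows the scraper's top face. The back corners are at (248,218) and (175,242), and the rubber end is centred near (171,91). In the side inset the back corners are at (738,32) and (748,85).

```bash
python3 - <<'E'
from h import *
s1=lambda a:np.array(a,float)/7.5+[130,230]
s2=lambda a:(np.array(a,float)-[468,0])/4.6+[288,295]
T=[[30,12,116],[30,-12,116],[-30,0,116]]
S=[[30,12,116],[30,-12,116]]
p=fit([("scene",T,s1([(248,218),(175,242),(171,91)])),("side",S,s2([(740,32),(749,85)]))],[700,-250,0]);print(p)
F=[[-50,-35,0],[50,-35,0],[50,35,0],[-50,35,0]]
print(fit([("scene",F[1:3],s1([(188,560),(408,485)])),("side",F[:3],s2([(512,348),(782,327),(512,348)])[:2].tolist() and np.r_[s2([(512,348),(782,327)])] ) if 0 else ("side",F[:2],s2([(512,348),(782,327)]))],p[0]))
b=np.array([562.2,-11.8,0]);
# chips by back-projection z=93 (top face)
def bp(n,px,z):
    c=C[n];R=np.array(c["R"]);o=-R.T@c["t"];d=R.T@np.linalg.inv(c["mtx"])@[*px,1];return o+d*(z-o[2])/d[2]
a=-.11;Rb=np.array([[np.cos(a),np.sin(a)],[-np.sin(a),np.cos(a)]])
for q in [(298,198),(178,233),(257,249),(338,262),(248,303)]: x=bp("scene",sc(q),93);print(x.round(),(Rb@(x[:2]-b[:2])).round())
for q in [(230,174),(236,247),(282,209),(319,174),(346,228)]: x=bp("side",sd(q),93);print(x.round(),(Rb@(x[:2]-b[:2])).round())
print(bp("side",sd((60,185)),0),bp("scene",sc((346,145)),0))
E
```

```text
(array([ 629.5440932 , -290.10050163, -173.60944145]), np.float64(15.017195596125854), array([ -4. ,  -0.1,  16.3,  -1.9,  -0.2,  39.3,  -2. ,   1.3,   1.7,
       -20.5]))
(array([ 572.87273191, -276.05641893, -220.10450685]), np.float64(0.675636798386679), array([-0.6,  1.3,  0.1,  0.3, -0.4,  0.2, -0.3, -1.1]))
[531.  45.  93.] [-37.  53.]
[511. -47.  93.] [-47. -41.]
[561. -12.  93.] [-1. -0.]
[607.  26.  93.] [41. 42.]
[604. -48.  93.] [ 46. -32.]
[531.  42.  93.] [-36.  50.]
[511. -52.  93.] [-46. -45.]
[561. -17.  93.] [-0. -5.]
[607.  20.  93.] [41. 36.]
[605. -55.  93.] [ 47. -38.]
[391.1910821  187.91414086   0.        ] [396.37941802 188.81068435   0.        ]
```

```bash
python3 - <<'E'
from h import *
s1=lambda a:np.array(a,float)/7.5+[130,230]
s2=lambda a:(np.array(a,float)-[468,0])/4.6+[288,295]
T=[[30,12,116],[30,-12,116],[-30,0,116]]
print(fit([("scene",T,s1([(248,218),(175,242),(171,91)])),("side",T[:2],s2([(740,32),(749,85)]))],[573,-276,-.19]))
print(fit([("scene",T,s1([(248,218),(175,242),(171,91)]))],[573,-276,-.19]))
T2=T[:2]+[[-30,10,116]]
print(fit([("side",T2,s2([(740,32),(749,85),(571,43)]))],[573,-276,-.19]))
s=monitor.sense();print(Ro.from_euler("xyz",s["tcp_rot"]).as_matrix().round(3))
i=imaging.camera_info("wrist");print({k:np.round(v,3).tolist() for k,v in i.items()})
E
```

```text
(array([ 5.73240470e+02, -2.74929639e+02, -2.79180199e-01]), np.float64(1.0728807149937483), array([-1. ,  0.3, -2.6,  0.1,  0.1,  0.1, -0.3, -1.7,  0.2, -0.8]))
(array([ 5.74152121e+02, -2.73400167e+02, -2.15606652e-01]), np.float64(0.46459262215955677), array([ 0.7, -0.3, -0.8,  0. ,  0.1,  0.3]))
(array([ 5.72631208e+02, -2.78501024e+02, -2.45117084e-01]), np.float64(0.5858445117162079), array([-0.1, -0.4,  0.9,  0.5, -0.8, -0.2]))
[[-0.92   0.392 -0.   ]
 [ 0.392  0.92  -0.   ]
 [-0.    -0.001 -1.   ]]
{'mtx': [[325.192, 0.0, 283.96], [0.0, 325.192, 210.198], [0.0, 0.0, 1.0]], 'R': [[0.392, 0.92, -0.001], [0.879, -0.374, 0.295], [0.271, -0.117, -0.955]], 't': [-624.207, -38.982, 379.559]}
```

Request:
drive_tool:
  plan:
    - {"x": -9.5, "y": -5.54, "z": 0, "hand": 45}
    - {"x": -9.5, "y": -5.54, "z": 0, "hand": 45}
    - {"x": -9.5, "y": -5.54, "z": 0, "hand": 45}
    - {"x": -9.5, "y": -5.54, "z": 0, "hand": 45}
    - {"x": -9.5, "y": -5.54, "z": 0, "hand": 45}
    - {"x": -9.5, "y": -5.54, "z": 0, "hand": 45}
    - {"x": -9.5, "y": -5.54, "z": 0, "hand": 45}
    - {"x": -9.5, "y": -5.54, "z": 0, "hand": 45}

```text
invalid input
```

Request:
drive_tool:
  plan:
    - {"x": 0, "y": 0}

```text
invalid input
```

Request:
drive_tool:
  plan:
    - {"x": -9.5, "y": -5.54, "z": 0, "ax": 0, "ay": 0, "az": 0, "hand": 45}
    - {"x": -9.5, "y": -5.54, "z": 0, "ax": 0, "ay": 0, "az": 0, "hand": 45}
    - {"x": -9.5, "y": -5.54, "z": 0, "ax": 0, "ay": 0, "az": 0, "hand": 45}
    - {"x": -9.5, "y": -5.54, "z": 0, "ax": 0, "ay": 0, "az": 0, "hand": 45}
    - {"x": -9.5, "y": -5.54, "z": 0, "ax": 0, "ay": 0, "az": 0, "hand": 45}
    - {"x": -9.5, "y": -5.54, "z": 0, "ax": 0, "ay": 0, "az": 0, "hand": 45}
    - {"x": -9.5, "y": -5.54, "z": 0, "ax": 0, "ay": 0, "az": 0, "hand": 45}
    - {"x": -9.5, "y": -5.54, "z": 0, "ax": 0, "ay": 0, "az": 0, "hand": 45}

```text
clock: 1.1
eef_pos: [484.8, 252.4, 231.5]
tcp_rot: [3.141, 0.0, 2.739]
contact_force: [0.5, 1.5, 0.3]
opening: 0.524
grasp_force: 0.0
```

```bash
cat >> h.py <<'E'
def down(yaw): return Ro.from_euler("xyz",[np.pi,0,yaw])
def go(pos,rot=None,frm=None):
    s=monitor.sense(); p0,R0=frm or (s["eef_pos"],Ro.from_euler("xyz",s["tcp_rot"]))
    rot=rot or R0
    d=R0.inv().apply(np.array(pos)-p0)/50; w=np.degrees((R0.inv()*rot).as_rotvec())/6
    print("xyz",d.round(3),"a",w.round(3),"rows>",np.linalg.norm(d).round(1),(np.linalg.norm(w)*6/8.59).round(1)); return np.array(pos),rot
E
python3 - <<'E'
from h import *
s=monitor.sense();print(s["eef_pos"],s["qvel"].max())
a=go([574,134.5,140],down(np.pi-.11)); go([574,134.5,55],frm=a)
E
```

```text
[484.8337842  252.36669596 231.49680046] 0.09627825757579057
xyz [-2.564 -1.47   1.83 ] a [ 0.003  0.003 -2.795] rows> 3.5 2.0
xyz [-0.  -0.   1.7] a [0. 0. 0.] rows> 1.7 0.0
```

Request:
drive_tool:
  plan:
    - {"x": -2.56, "y": -1.47, "z": 1.2, "ax": 0, "ay": 0, "az": -2.8, "hand": 40}
    - {"x": -2.56, "y": -1.47, "z": 1.83, "ax": 0, "ay": 0, "az": -2.8, "hand": 40}
    - {"x": -2.56, "y": -1.47, "z": 1.83, "ax": 0, "ay": 0, "az": -2.8, "hand": 40}
    - {"x": -2.56, "y": -1.47, "z": 1.83, "ax": 0, "ay": 0, "az": -2.8, "hand": 40}
    - {"x": -2.56, "y": -1.47, "z": 1.83, "ax": 0, "ay": 0, "az": -2.8, "hand": 40}
    - {"x": -2.56, "y": -1.47, "z": 1.83, "ax": 0, "ay": 0, "az": -2.8, "hand": 40}
    - {"x": -2.56, "y": -1.47, "z": 1.83, "ax": 0, "ay": 0, "az": -2.8, "hand": 40}

```text
clock: 1.8
eef_pos: [572.8, 137.2, 140.6]
tcp_rot: [3.141, 0.001, 3.032]
contact_force: [0.0, 0.8, 0.0]
opening: 0.467
grasp_force: 0.0
```

```bash
python3 - <<'E'
from h import *
i=imaging.camera_info("wrist")
f=imaging.grab_frame("wrist")[:,:,::-1]
cv2.imwrite("pics/w1.png",cv2.resize(f,(800,600),interpolation=cv2.INTER_CUBIC))
go([574,134.5,55],down(np.pi-.11)); 
def fe(X):
    c=np.array(i["R"])@X+i["t"];th=np.arctan2(np.hypot(c[0],c[1]),c[2]);k=np.array(i["mtx"]);u=c[:2]/np.hypot(c[0],c[1])*th*k[0,0]+k[:2,2];return u*800/560
b=[562.2,-11.8,-.11]
for L in ([-80,95,85],[80,95,85],[-35,146,82],[25,146,82]): print(L,fe(pose(b,[L])[0]).round())
E
```

```text
xyz [-0.027 -0.056  1.715] a [0.006 0.011 0.014] rows> 1.7 0.0
[-80, 95, 85] [281. 166.]
[80, 95, 85] [306. 476.]
[-35, 146, 82] [399. 266.]
[25, 146, 82] [400. 387.]
```

View pics/w1.png

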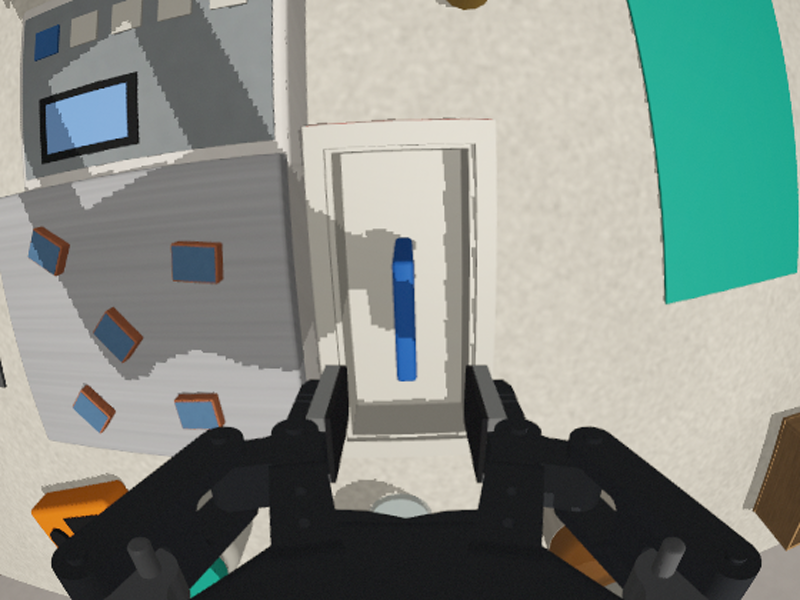

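The wrist view shows the blue grip's top from (404,262) to (406,380), midway between the fingers and where I predicted. I'm descending.

Request:
drive_tool:
  plan:
    - {"x": -0.03, "y": -0.05, "z": 0.7, "ax": 0, "ay": 0, "az": 0, "hand": 40}
    - {"x": -0.03, "y": -0.05, "z": 1.3, "ax": 0, "ay": 0, "az": 0, "hand": 40}
    - {"x": -0.03, "y": -0.05, "z": 1.6, "ax": 0, "ay": 0, "az": 0, "hand": 40}
    - {"x": -0.03, "y": -0.05, "z": 1.7, "ax": 0, "ay": 0, "az": 0, "hand": 40}
    - {"x": -0.03, "y": -0.05, "z": 1.7, "ax": 0, "ay": 0, "az": 0, "hand": 40}

```text
clock: 2.35
eef_pos: [574.1, 134.2, 55.1]
tcp_rot: [-3.142, -0.0, 3.033]
contact_force: [0.8, -0.4, 0.8]
opening: 0.468
grasp_force: 0.0
```

Request:
drive_tool:
  plan:
    - {"x": 0, "y": 0, "z": 0, "ax": 0, "ay": 0, "az": 0, "hand": 0}
    - {"x": 0, "y": 0, "z": 0, "ax": 0, "ay": 0, "az": 0, "hand": 0}
    - {"x": 0, "y": 0, "z": 0, "ax": 0, "ay": 0, "az": 0, "hand": 0}
    - {"x": 0, "y": 0, "z": 0, "ax": 0, "ay": 0, "az": 0, "hand": 0}
    - {"x": 0, "y": 0, "z": 0, "ax": 0, "ay": 0, "az": 0, "hand": 0}
    - {"x": 0, "y": 0, "z": 0, "ax": 0, "ay": 0, "az": 0, "hand": 0}
    - {"x": 0, "y": 0, "z": 0, "ax": 0, "ay": 0, "az": 0, "hand": 0}
  grip_force: 50

```text
clock: 3.05
eef_pos: [575.1, 134.1, 56.3]
tcp_rot: [3.14, 0.002, 3.032]
contact_force: [-1.0, 0.8, 7.9]
opening: 0.109
grasp_force: 51.2
```

Request:
drive_tool:
  plan:
    - {"x": 0, "y": 0, "z": -0.1, "ax": 0, "ay": 0, "az": 0, "hand": 0}
    - {"x": 0, "y": 0, "z": -0.3, "ax": 0, "ay": 0, "az": 0, "hand": 0}
    - {"x": 0, "y": 0, "z": -0.6, "ax": 0, "ay": 0, "az": 0, "hand": 0}
    - {"x": 0, "y": 0, "z": -0.95, "ax": 0, "ay": 0, "az": 0, "hand": 0}
    - {"x": 0, "y": 0, "z": -1.3, "ax": 0, "ay": 0, "az": 0, "hand": 0}
    - {"x": 0, "y": 0, "z": -1.6, "ax": 0, "ay": 0, "az": 0, "hand": 0}
    - {"x": 0, "y": 0, "z": -1.7, "ax": 0, "ay": 0, "az": 0, "hand": 0}
    - {"x": 0, "y": 0, "z": -1.7, "ax": 0, "ay": 0, "az": 0, "hand": 0}

```text
clock: 3.85
eef_pos: [574.6, 133.8, 140.9]
tcp_rot: [3.141, 0.002, 3.032]
contact_force: [-0.3, -0.6, -3.2]
opening: 0.108
grasp_force: 49.9
```

```bash
python3 - <<'E'
from h import *
s=monitor.sense();print(s["eef_pos"],s["contact_force"],s["grasp_force"],s["opening"])
a=go([491,376,140],down(np.pi+.074)); go([491,376,48],frm=a)
E
```

```text
[574.58235972 133.77468874 140.94455261] [-0.31451732 -0.62184775 -3.19002664] 49.944294691085815 0.10759060231875285
xyz [2.192 4.633 0.018] a [ 0.004  0.017 -1.754] rows> 5.1 1.2
xyz [ 0.   -0.    1.84] a [0. 0. 0.] rows> 1.8 0.0
```

Request:
drive_tool:
  plan:
    - {"x": 0.3, "y": 0.6, "z": 0, "ax": 0, "ay": 0, "az": -0.3, "hand": 0}
    - {"x": 0.75, "y": 1.6, "z": 0, "ax": 0, "ay": 0, "az": -0.8, "hand": 0}
    - {"x": 1.2, "y": 2.6, "z": 0, "ax": 0, "ay": 0, "az": -1.3, "hand": 0}
    - {"x": 1.65, "y": 3.6, "z": 0, "ax": 0, "ay": 0, "az": -1.75, "hand": 0}
    - {"x": 2.0, "y": 4.3, "z": 0, "ax": 0, "ay": 0, "az": -1.75, "hand": 0}
    - {"x": 2.17, "y": 4.63, "z": 0, "ax": 0, "ay": 0, "az": -1.75, "hand": 0}
    - {"x": 2.17, "y": 4.63, "z": 0, "ax": 0, "ay": 0, "az": -1.75, "hand": 0}
    - {"x": 2.17, "y": 4.63, "z": 0, "ax": 0, "ay": 0, "az": -1.75, "hand": 0}

```text
clock: 4.65
eef_pos: [490.8, 375.5, 138.8]
tcp_rot: [-3.14, -0.001, -3.066]
contact_force: [-0.5, 0.3, -2.7]
opening: 0.107
grasp_force: 50.0
```

```bash
python3 - <<'E'
from h import *
go([492,376,48],down(np.pi+.074))
i=imaging.camera_info("wrist")
f=imaging.grab_frame("scene")[:,:,::-1]
# measure mat and white tray in scene & wrist
g=imaging.grab_frame("wrist")[:,:,::-1]
o=np.zeros((600,800,3),np.uint8);o[:300,:400]=cv2.resize(g,(400,300));
c=f[100:250,270:420];o[:,:0]=0
o[0:400,400:800]=cv2.resize(c,(400,400),interpolation=cv2.INTER_CUBIC)
cv2.imwrite("pics/m1.png",o[:400])
E
```

```text
xyz [-0.028  0.01   1.815] a [-0.012 -0.013  0.011] rows> 1.8 0.0
```

View pics/m1.png

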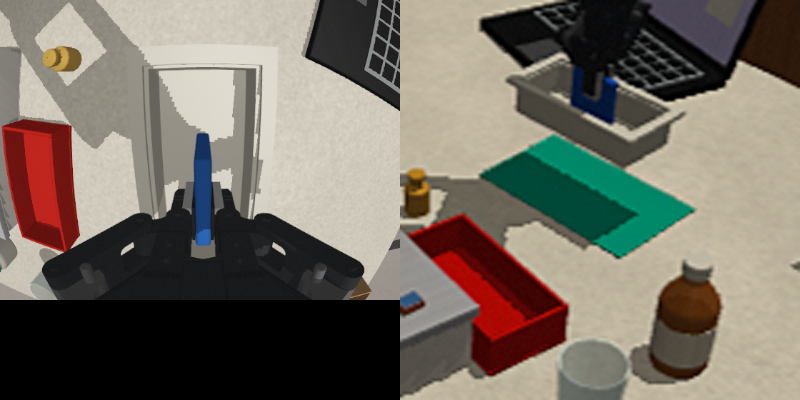

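The tray is held level over the mat at (585,195) in the right panel. The mat corners agree with the earlier fit, and the red tray stayed put. I'm lowering and releasing.

Request:
drive_tool:
  plan:
    - {"x": -0.02, "y": 0.01, "z": 0.4, "ax": 0, "ay": 0, "az": 0, "hand": 0}
    - {"x": -0.02, "y": 0.01, "z": 0.8, "ax": 0, "ay": 0, "az": 0, "hand": 0}
    - {"x": -0.02, "y": 0.01, "z": 1.2, "ax": 0, "ay": 0, "az": 0, "hand": 0}
    - {"x": -0.02, "y": 0.01, "z": 1.5, "ax": 0, "ay": 0, "az": 0, "hand": 0}
    - {"x": -0.02, "y": 0.01, "z": 1.7, "ax": 0, "ay": 0, "az": 0, "hand": 0}
    - {"x": -0.02, "y": 0.01, "z": 1.8, "ax": 0, "ay": 0, "az": 0, "hand": 0}
    - {"x": -0.02, "y": 0.01, "z": 1.83, "ax": 0, "ay": 0, "az": 0, "hand": 0}
    - {"x": -0.02, "y": 0.01, "z": 1.83, "ax": 0, "ay": 0, "az": 0, "hand": 0}

```text
clock: 5.55
eef_pos: [492.8, 376.4, 48.7]
tcp_rot: [3.141, 0.0, -3.068]
contact_force: [-0.4, -0.3, -2.6]
opening: 0.112
grasp_force: 49.9
```

```bash
python3 - <<'E'
from h import *
s=monitor.sense();print(s["eef_pos"],s["contact_force"],s["grasp_force"])
E
```

```text
[492.79565674 376.40377659  48.65653041] [-0.41468586 -0.25615465 -2.60312402] 49.91438269615173
```

Request:
drive_tool:
  plan:
    - {"x": 0, "y": 0, "z": 0.02, "ax": 0, "ay": 0, "az": 0, "hand": 0}
    - {"x": 0, "y": 0, "z": 0.04, "ax": 0, "ay": 0, "az": 0, "hand": 0}
    - {"x": 0, "y": 0, "z": 0.04, "ax": 0, "ay": 0, "az": 0, "hand": 0}

```text
clock: 5.85
eef_pos: [492.9, 376.6, 47.3]
tcp_rot: [3.141, 0.001, -3.068]
contact_force: [-1.5, -0.8, 4.6]
opening: 0.106
grasp_force: 50.9
```

Request:
drive_tool:
  plan:
    - {"x": 0, "y": 0, "z": 0, "ax": 0, "ay": 0, "az": 0, "hand": 40}
    - {"x": 0, "y": 0, "z": 0, "ax": 0, "ay": 0, "az": 0, "hand": 40}
    - {"x": 0, "y": 0, "z": 0, "ax": 0, "ay": 0, "az": 0, "hand": 40}
    - {"x": 0, "y": 0, "z": 0, "ax": 0, "ay": 0, "az": 0, "hand": 40}
    - {"x": 0, "y": 0, "z": -0.8, "ax": 0, "ay": 0, "az": 0, "hand": 40}
    - {"x": 0, "y": 0, "z": -1.8, "ax": 0, "ay": 0, "az": 0, "hand": 40}
    - {"x": 0, "y": 0, "z": -2.8, "ax": 0, "ay": 0, "az": 0, "hand": 40}
    - {"x": 0, "y": 0, "z": -3.1, "ax": 0, "ay": 0, "az": 0, "hand": 40}

```text
clock: 6.65
eef_pos: [494.6, 377.9, 207.0]
tcp_rot: [3.137, 0.007, -3.068]
contact_force: [0.3, 1.1, 0.2]
opening: 0.469
grasp_force: 0.0
```

```bash
python3 - <<'E'
from h import *
i=imaging.camera_info("wrist")
g=imaging.grab_frame("wrist")[:,:,::-1]
cv2.imwrite("pics/w2.png",cv2.resize(g,(700,525)))
s=monitor.sense(); print(s["eef_pos"],s["qpos"].round(2))
E
```

```text
[494.75227468 377.98471952 207.26137889] [ 0.65  0.37  1.67  0.    1.1  -0.99]
```

View pics/w2.png

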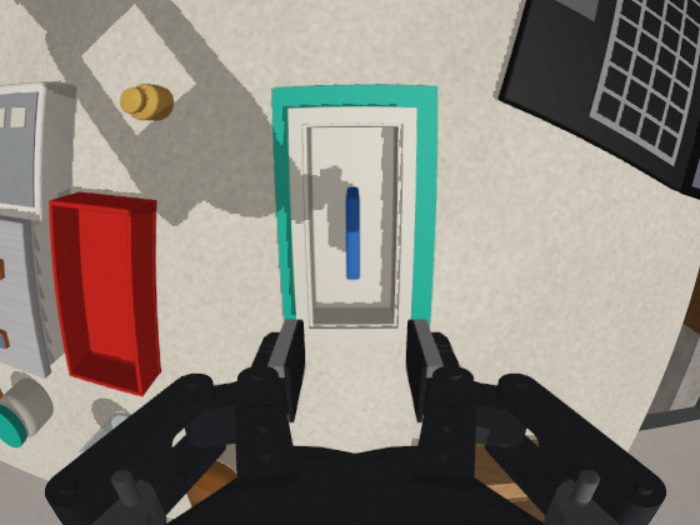

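The white tray stands centred on the mat, with the mat's teal border visible at (280–435, 90–320). Next is the scraper. I need yaw near −0.22 so that the wrist camera ends up on top when the tool is tilted forward.

Request:
drive_tool:
  plan:
    - {"x": -0.05, "y": -0.6, "z": -0.1, "ax": 0, "ay": 0, "az": 1.4, "hand": 55}
    - {"x": -0.1, "y": -1.2, "z": -0.2, "ax": 0, "ay": 0, "az": 2.8, "hand": 55}
    - {"x": -0.15, "y": -1.9, "z": -0.2, "ax": 0, "ay": 0, "az": 4.2, "hand": 55}
    - {"x": -0.2, "y": -2.6, "z": -0.2, "ax": 0, "ay": 0, "az": 5.6, "hand": 55}
    - {"x": -0.2, "y": -3.3, "z": -0.2, "ax": 0, "ay": 0, "az": 7.0, "hand": 55}
    - {"x": -0.2, "y": -4.0, "z": -0.2, "ax": 0, "ay": 0, "az": 8.4, "hand": 55}
    - {"x": -0.2, "y": -4.7, "z": -0.2, "ax": 0, "ay": 0, "az": 9.8, "hand": 55}
    - {"x": -0.2, "y": -5.4, "z": -0.2, "ax": 0, "ay": 0, "az": 11.0, "hand": 55}

```text
clock: 7.5
eef_pos: [521.6, 106.2, 210.0]
tcp_rot: [-3.14, -0.0, 2.058]
contact_force: [1.0, 0.1, 0.2]
opening: 0.643
grasp_force: 0.0
```

```bash
python3 - <<'E'
from h import *
s=monitor.sense();print(s["qpos"].round(2),s["eef_pos"])
p=s["eef_pos"];T=np.array([573.5,-276,230])
y=s["tcp_rot"][2]
a=go(p+(T-p)*.55,down(y-1.14)); go(T,down(-.22),frm=a)
# grey lookalike location
def bp(n,px,z):
    c=C[n];R=np.array(c["R"]);o=-R.T@c["t"];d=R.T@np.linalg.inv(c["mtx"])@[*px,1];return o+d*(z-o[2])/d[2]
for q in [(153,405),(162,400),(150,405)]: print(bp("scene",np.array(q)*.7,0))
for q in [(130,338),(145,335)]: print(bp("scene",np.array(q)*.7,110))
E
```

```text
[ 0.2   0.23  1.85 -0.    1.06 -0.29] [521.60628981 106.23499976 210.01373561]
xyz [-3.983 -1.463 -0.219] a [-1.6000e-02  5.0000e-03  1.0886e+01] rows> 4.2 7.6
xyz [-2.448  2.462 -0.18 ] a [-0.    -0.    10.863] rows> 3.5 7.6
[ 484.98976974 -385.45504371    0.        ]
[ 483.5598849  -369.62175509    0.        ]
[ 4.81911260e+02 -3.89524926e+02  1.13686838e-13]
[ 432.96441435 -373.09357262  110.        ]
[ 440.81412061 -351.28142491  110.        ]
```

Request:
drive_tool:
  plan:
    - {"x": -0.5, "y": -0.18, "z": -0.2, "ax": 0, "ay": 0, "az": 1.4, "hand": 55}
    - {"x": -1.0, "y": -0.37, "z": -0.2, "ax": 0, "ay": 0, "az": 2.8, "hand": 55}
    - {"x": -1.5, "y": -0.55, "z": -0.2, "ax": 0, "ay": 0, "az": 4.2, "hand": 55}
    - {"x": -2.0, "y": -0.73, "z": -0.2, "ax": 0, "ay": 0, "az": 5.6, "hand": 55}
    - {"x": -2.5, "y": -0.92, "z": -0.2, "ax": 0, "ay": 0, "az": 7.0, "hand": 55}
    - {"x": -3.0, "y": -1.1, "z": -0.2, "ax": 0, "ay": 0, "az": 8.4, "hand": 55}
    - {"x": -3.5, "y": -1.28, "z": -0.2, "ax": 0, "ay": 0, "az": 9.8, "hand": 55}
    - {"x": -4.0, "y": -1.46, "z": -0.2, "ax": 0, "ay": 0, "az": 11.0, "hand": 55}

```text
clock: 8.3
eef_pos: [552.0, -104.0, 219.9]
tcp_rot: [-3.14, 0.001, 0.905]
contact_force: [0.2, -0.3, 0.1]
opening: 0.644
grasp_force: 0.0
```

```bash
python3 - <<'E'
from h import *
s=monitor.sense();print(s["qpos"].round(2),s["eef_pos"])
go([573.5,-276,230],down(-.22))
E
```

```text
[-0.19  0.27  1.78  0.    1.09  0.48] [ 552.00103515 -104.01819354  219.90038473]
xyz [-2.441  2.461 -0.204] a [-9.0000e-03  1.6000e-02  1.0747e+01] rows> 3.5 7.5
```

Request:
drive_tool:
  plan:
    - {"x": -0.6, "y": 0.6, "z": -0.2, "ax": 0, "ay": 0, "az": 1.4, "hand": 55}
    - {"x": -1.2, "y": 1.2, "z": -0.2, "ax": 0, "ay": 0, "az": 2.8, "hand": 55}
    - {"x": -1.8, "y": 1.8, "z": -0.2, "ax": 0, "ay": 0, "az": 4.2, "hand": 55}
    - {"x": -2.2, "y": 2.2, "z": -0.2, "ax": 0, "ay": 0, "az": 5.6, "hand": 55}
    - {"x": -2.4, "y": 2.4, "z": -0.2, "ax": 0, "ay": 0, "az": 7.0, "hand": 55}
    - {"x": -2.44, "y": 2.46, "z": -0.2, "ax": 0, "ay": 0, "az": 8.4, "hand": 55}
    - {"x": -2.44, "y": 2.46, "z": -0.2, "ax": 0, "ay": 0, "az": 9.8, "hand": 55}
    - {"x": -2.44, "y": 2.46, "z": -0.2, "ax": 0, "ay": 0, "az": 10.75, "hand": 55}

```text
clock: 9.1
eef_pos: [574.4, -274.9, 229.5]
tcp_rot: [-3.141, 0.002, -0.221]
contact_force: [-0.1, -0.2, 1.2]
opening: 0.64
grasp_force: 0.0
```

Request:
drive_tool:
  plan:
    - {"x": 0, "y": 0, "z": 0, "ax": 0, "ay": 0, "az": 0, "hand": 55}
    - {"x": 0, "y": 0, "z": 0, "ax": 0, "ay": 0, "az": 0, "hand": 55}

```text
clock: 9.3
eef_pos: [574.7, -274.6, 230.3]
tcp_rot: [-3.141, 0.001, -0.211]
contact_force: [-0.3, 0.3, -1.0]
opening: 0.647
grasp_force: 0.0
```

```bash
python3 - <<'E'
from h import *
s=monitor.sense();print(s["qpos"].round(2),s["eef_pos"])
i=imaging.camera_info("wrist")
g=imaging.grab_frame("wrist")[:,:,::-1]
cv2.imwrite("pics/w3.png",cv2.resize(g,(800,600),interpolation=cv2.INTER_CUBIC))
def fe(X):
    c=np.array(i["R"])@X+i["t"];th=np.arctan2(np.hypot(c[0],c[1]),c[2]);k=np.array(i["mtx"]);u=c[:2]/np.hypot(c[0],c[1])*th*k[0,0]+k[:2,2];return u*800/560
for L in ([30,12,116],[30,-12,116],[-30,12,116],[-30,-12,116]): print(L,fe(pose([573.5,-276,-.22],[L])[0]).round())
a=go([573.5,-276,75],down(-.22))
E
```

```text
[-0.45  0.37  1.61 -0.    1.16  1.33] [ 574.70472117 -274.58750144  230.28118271]
[30, 12, 116] [387. 244.]
[30, -12, 116] [430. 244.]
[-30, 12, 116] [387. 343.]
[-30, -12, 116] [427. 344.]
xyz [-0.017  0.033  3.11 ] a [-0.002  0.01   0.082] rows> 3.1 0.1
```

View pics/w3.png

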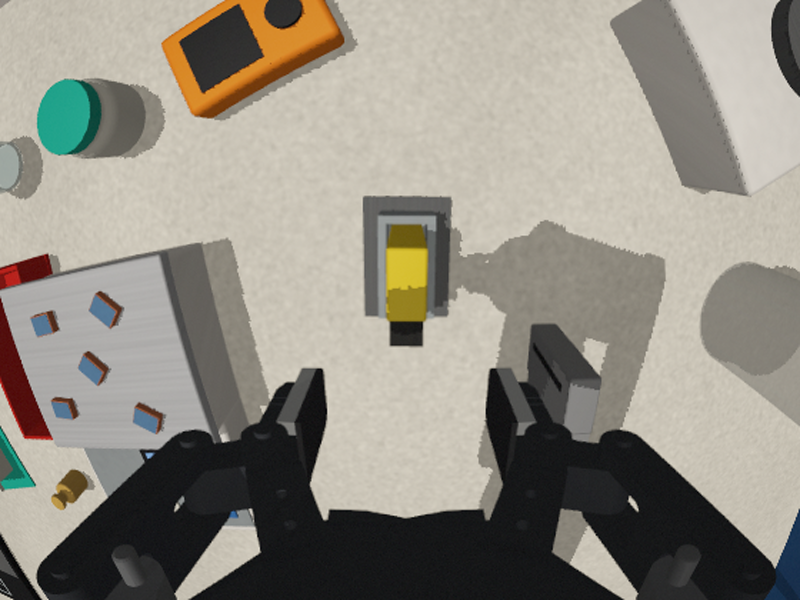

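The wrist view shows the scraper's top from (386,248) to the rubber end near (406,345), matching the prediction within a few pixels. I'm descending, gripping and lifting.

Request:
drive_tool:
  plan:
    - {"x": -0.02, "y": 0.03, "z": 0.7, "ax": 0, "ay": 0, "az": 0, "hand": 55}
    - {"x": -0.02, "y": 0.03, "z": 1.4, "ax": 0, "ay": 0, "az": 0, "hand": 55}
    - {"x": -0.02, "y": 0.03, "z": 2.1, "ax": 0, "ay": 0, "az": 0, "hand": 55}
    - {"x": -0.02, "y": 0.03, "z": 2.6, "ax": 0, "ay": 0, "az": 0, "hand": 55}
    - {"x": -0.02, "y": 0.03, "z": 3.0, "ax": 0, "ay": 0, "az": 0, "hand": 55}
    - {"x": -0.02, "y": 0.03, "z": 3.1, "ax": 0, "ay": 0, "az": 0, "hand": 55}
    - {"x": -0.02, "y": 0.03, "z": 3.1, "ax": 0, "ay": 0, "az": 0, "hand": 55}

```text
clock: 10.05
eef_pos: [573.4, -275.8, 75.7]
tcp_rot: [-3.141, 0.001, -0.213]
contact_force: [-0.2, -0.3, 0.5]
opening: 0.638
grasp_force: 0.0
```

Request:
drive_tool:
  plan:
    - {"x": 0, "y": 0, "z": 0, "ax": 0, "ay": 0, "az": 0, "hand": 0}
    - {"x": 0, "y": 0, "z": 0, "ax": 0, "ay": 0, "az": 0, "hand": 0}
    - {"x": 0, "y": 0, "z": 0, "ax": 0, "ay": 0, "az": 0, "hand": 0}
    - {"x": 0, "y": 0, "z": 0, "ax": 0, "ay": 0, "az": 0, "hand": 0}
    - {"x": 0, "y": 0, "z": 0, "ax": 0, "ay": 0, "az": 0, "hand": 0}
    - {"x": 0, "y": 0, "z": 0, "ax": 0, "ay": 0, "az": 0, "hand": 0}
    - {"x": 0, "y": 0, "z": 0, "ax": 0, "ay": 0, "az": 0, "hand": 0}
  grip_force: 60

```text
clock: 10.75
eef_pos: [574.7, -276.3, 77.7]
tcp_rot: [3.141, -0.002, -0.214]
contact_force: [-1.0, 1.4, 5.9]
opening: 0.272
grasp_force: 59.0
```

Request:
drive_tool:
  plan:
    - {"x": 0, "y": 0, "z": -0.1, "ax": 0, "ay": 0, "az": 0, "hand": 0}
    - {"x": 0, "y": 0, "z": -0.4, "ax": 0, "ay": 0, "az": 0, "hand": 0}
    - {"x": 0, "y": 0, "z": -0.8, "ax": 0, "ay": 0, "az": 0, "hand": 0}
    - {"x": 0, "y": 0, "z": -1.2, "ax": 0, "ay": 0, "az": 0, "hand": 0}
    - {"x": 0, "y": 0, "z": -1.6, "ax": 0, "ay": 0, "az": 0, "hand": 0}
    - {"x": 0, "y": 0, "z": -2.0, "ax": 0, "ay": 0, "az": 0, "hand": 0}
    - {"x": 0, "y": 0, "z": -2.1, "ax": 0, "ay": 0, "az": 0, "hand": 0}
    - {"x": 0, "y": 0, "z": -2.1, "ax": 0, "ay": 0, "az": 0, "hand": 0}

```text
clock: 11.55
eef_pos: [574.2, -276.3, 182.6]
tcp_rot: [3.141, -0.002, -0.214]
contact_force: [-0.4, 0.5, -1.1]
opening: 0.27
grasp_force: 58.6
```

```bash
python3 - <<'E'
from h import *
s=monitor.sense();print(s["qpos"].round(3),s["eef_pos"],s["contact_force"],s["opening"],s["grasp_force"])
# fit planar FK from samples (r,z down-pointing)
D=[([.354,1.634],np.hypot(244.83,574.57),230.6),([.37,1.67],np.hypot(494.75,377.98),207.3),([.23,1.85],np.hypot(521.6,106.2),210.),([.27,1.78],np.hypot(552,104),219.9),(s["qpos"][1:3],np.hypot(*s["eef_pos"][:2]),s["eef_pos"][2])]
def fk(p,q): a,h,L2,L3,e=p; t=q[0]+q[1]; return np.array([a+L2*np.sin(q[0])+L3*np.sin(t)+e*np.cos(t), h+L2*np.cos(q[0])+L3*np.cos(t)-e*np.sin(t)])
p0=np.array([0,150,450,400,0.])
S=least_squares(lambda p:np.concatenate([(fk(p,q)-[r_,z]) for q,r_,z in D]+[.05*(p-p0)]),p0)
print(S.x.round(),S.fun.round(1))
E
```

```text
[-0.451  0.418  1.652 -0.     1.07   1.334] [ 574.21096309 -276.31678374  182.61206943] [-0.42043461  0.48794865 -1.14376465] 0.26995841832261336 58.575836420059204
[ 11.  -4. 547. 502.  82.] [ 1.7 -0.  -3.2 -1.6  1.6  2.1  2.7 -1.1 -2.9  0.9  0.5 -7.7  4.9  5.1
  4.1]
```

The scraper is held. The wrist would hit its singularity tilting radially, so I'll tilt tangentially, with the forward direction at yaw 1.12, over the free bench near (440,−180).

```bash
python3 - <<'E'
from h import *
d=1.12;F=np.array([np.cos(d),np.sin(d),0]);L=np.array([-np.sin(d),np.cos(d),0])
tip=np.array([448,-145,0])
def P(th,h): # TCP with lowest corner at tip xy height h
    th=np.radians(th); R=Ro.from_rotvec(-L*th)*down(d); return tip+[0,0,h]-R.apply([-30.5,0,71.7]),R
a=go([415,-215,200],down(d))
for th,h in ((30,60),(60,60),(65,1)): 
    p,R=P(th,h);print(th,p.round(1));a=go(p,R,frm=a)
E
```

```text
xyz [-3.371 -0.521 -0.355] a [  0.018  -0.013 -12.741] rows> 3.4 8.9
30 [ 443.9 -153.5  137.3]
xyz [ 1.359 -0.016  1.253] a [0. 5. 0.] rows> 1.8 3.5
60 [ 427.6 -187.2  122.3]
xyz [-0.799 -0.    -0.113] a [ 0.  5. -0.] rows> 0.8 3.5
65 [ 425.3 -191.9   58.9]
xyz [-1.149 -0.     0.542] a [0.    0.833 0.   ] rows> 1.3 0.6
```

Request:
drive_tool:
  plan:
    - {"x": -0.4, "y": -0.06, "z": -0.35, "ax": 0, "ay": 0, "az": -1.3, "hand": 0}
    - {"x": -0.8, "y": -0.12, "z": -0.35, "ax": 0, "ay": 0, "az": -2.7, "hand": 0}
    - {"x": -1.3, "y": -0.2, "z": -0.35, "ax": 0, "ay": 0, "az": -4.1, "hand": 0}
    - {"x": -1.8, "y": -0.28, "z": -0.35, "ax": 0, "ay": 0, "az": -5.5, "hand": 0}
    - {"x": -2.3, "y": -0.36, "z": -0.35, "ax": 0, "ay": 0, "az": -6.9, "hand": 0}
    - {"x": -2.8, "y": -0.43, "z": -0.35, "ax": 0, "ay": 0, "az": -8.3, "hand": 0}
    - {"x": -3.2, "y": -0.5, "z": -0.35, "ax": 0, "ay": 0, "az": -9.7, "hand": 0}
    - {"x": -3.37, "y": -0.52, "z": -0.35, "ax": 0, "ay": 0, "az": -11.0, "hand": 0}

```text
clock: 12.35
eef_pos: [412.0, -213.6, 197.6]
tcp_rot: [-3.139, 0.001, 0.944]
contact_force: [-0.2, 0.6, -2.0]
opening: 0.276
grasp_force: 58.8
```

Request:
drive_tool:
  plan:
    - {"x": 0, "y": 0, "z": 0, "ax": 0, "ay": 0, "az": -1.2, "hand": 0}
    - {"x": 0, "y": 0, "z": 0, "ax": 0, "ay": 0, "az": -1.74, "hand": 0}
    - {"x": 0, "y": 0, "z": 0, "ax": 0, "ay": 0, "az": -1.74, "hand": 0}

```text
clock: 12.65
eef_pos: [414.0, -214.5, 198.0]
tcp_rot: [-3.14, 0.0, 1.12]
contact_force: [0.2, 0.5, -1.5]
opening: 0.274
grasp_force: 58.8
```

Request:
drive_tool:
  plan:
    - {"x": 0.3, "y": 0, "z": 0.3, "ax": 0, "ay": 1.0, "az": 0, "hand": 0}
    - {"x": 0.7, "y": 0, "z": 0.6, "ax": 0, "ay": 2.0, "az": 0, "hand": 0}
    - {"x": 1.0, "y": 0, "z": 0.9, "ax": 0, "ay": 3.0, "az": 0, "hand": 0}
    - {"x": 1.25, "y": 0, "z": 1.15, "ax": 0, "ay": 4.0, "az": 0, "hand": 0}
    - {"x": 1.36, "y": 0, "z": 1.25, "ax": 0, "ay": 5.0, "az": 0, "hand": 0}
    - {"x": 1.36, "y": 0, "z": 1.25, "ax": 0, "ay": 5.0, "az": 0, "hand": 0}
    - {"x": 1.36, "y": 0, "z": 1.25, "ax": 0, "ay": 5.0, "az": 0, "hand": 0}

```text
clock: 13.35
eef_pos: [443.7, -154.2, 135.6]
tcp_rot: [-3.139, -0.521, 1.116]
contact_force: [-0.6, 0.7, -1.9]
opening: 0.272
grasp_force: 58.8
```

```bash
python3 - <<'E'
from h import *
s=monitor.sense();print(s["qpos"].round(3),s["eef_pos"],s["contact_force"],s["opening"])
d=1.12;L=np.array([-np.sin(d),np.cos(d),0]);tip=np.array([448,-145,0])
def P(th,h):
    th=np.radians(th); R=Ro.from_rotvec(-L*th)*down(d); return tip+[0,0,h]-R.apply([-30.5,0,71.7]),R
a=go(*P(62,50));go(*P(62,1),frm=a)
E
```

```text
[-0.698  0.329  2.054  0.613  0.994 -0.646] [ 443.68140377 -154.19198943  135.58088937] [-0.60146711  0.68100842 -1.85329128] 0.2720251631024464
xyz [-0.922  0.001  0.047] a [ 0.     5.358 -0.036] rows> 0.9 3.7
xyz [-0.865 -0.     0.46 ] a [0. 0. 0.] rows> 1.0 0.0
```

```bash
python3 - <<'E'
from h import *
d=1.12;L=np.array([-np.sin(d),np.cos(d),0]);tip=np.array([448,-145,0])
def P(th,h):
    th=np.radians(th); R=Ro.from_rotvec(-L*th)*down(d); return tip+[0,0,h]-R.apply([-30.5,0,71.7]),R
a=go(*P(72,40));print(a[0]);go(*P(72,3),frm=a)
E
```

```text
xyz [-1.285  0.003  0.287] a [ 4.000e-03  7.025e+00 -3.600e-02] rows> 1.3 4.9
[ 422.3968013  -197.89506306   91.16374224]
xyz [-0.704  0.     0.229] a [0. 0. 0.] rows> 0.7 0.0
```

Request:
drive_tool:
  plan:
    - {"x": -0.1, "y": 0, "z": 0, "ax": 0, "ay": 1.2, "az": 0, "hand": 0}
    - {"x": -0.3, "y": 0, "z": 0.05, "ax": 0, "ay": 2.4, "az": 0, "hand": 0}
    - {"x": -0.6, "y": 0, "z": 0.1, "ax": 0, "ay": 3.6, "az": 0, "hand": 0}
    - {"x": -0.9, "y": 0, "z": 0.2, "ax": 0, "ay": 4.8, "az": 0, "hand": 0}
    - {"x": -1.15, "y": 0, "z": 0.25, "ax": 0, "ay": 6.0, "az": 0, "hand": 0}
    - {"x": -1.28, "y": 0, "z": 0.29, "ax": 0, "ay": 7.0, "az": 0, "hand": 0}
    - {"x": -1.28, "y": 0, "z": 0.29, "ax": 0, "ay": 7.0, "az": 0, "hand": 0}
    - {"x": -1.28, "y": 0, "z": 0.29, "ax": 0, "ay": 7.0, "az": 0, "hand": 0}

```text
clock: 14.15
eef_pos: [423.4, -196.7, 91.3]
tcp_rot: [-3.134, -1.253, 1.114]
contact_force: [0.0, 0.7, -1.2]
opening: 0.273
grasp_force: 58.9
```

```bash
python3 - <<'E'
from h import *
s=monitor.sense();print(s["qpos"].round(3),s["eef_pos"],s["contact_force"],s["opening"])
d=1.12;L=np.array([-np.sin(d),np.cos(d),0]);tip=np.array([448,-145,0])
def P(th,h):
    th=np.radians(th); R=Ro.from_rotvec(-L*th)*down(d); return tip+[0,0,h]-R.apply([-30.5,0,71.7]),R
go(*P(72,2))
f=imaging.grab_frame("scene")[:,:,::-1]; g=imaging.grab_frame("side")[:,:,::-1]
o=np.zeros((400,800,3),np.uint8)
o[:,:400]=cv2.resize(f[150:300,80:230],(400,400),interpolation=cv2.INTER_CUBIC)
o[:,400:]=cv2.resize(g[200:400,160:360],(400,400),interpolation=cv2.INTER_CUBIC)
cv2.imwrite("pics/t1.png",o)
E
```

```text
[-1.051  0.836  1.894  0.902  1.499 -1.232] [ 423.35285462 -196.70795829   91.33137062] [ 0.01526458  0.71229903 -1.16159042] 0.2730617971491183
xyz [-0.734 -0.005  0.21 ] a [-0.019  0.035 -0.017] rows> 0.8 0.0
```

View pics/t1.png

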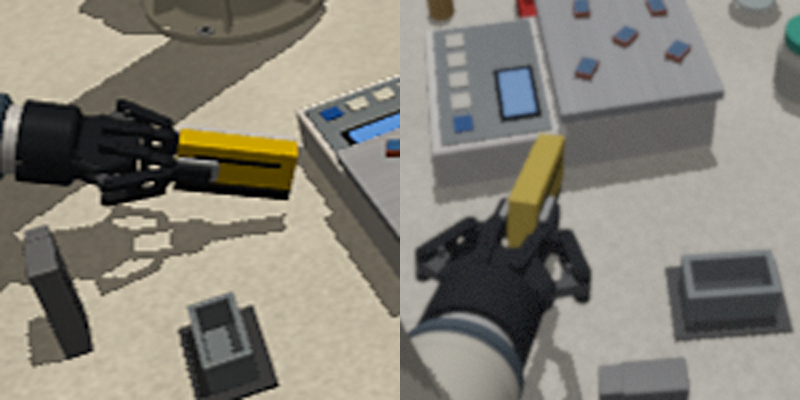

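Left panel: the yellow scraper is held almost horizontal with the rubber down, at about (240,165), and clear of the scales. I'm lowering it to contact.

Request:
drive_tool:
  plan:
    - {"x": -0.2, "y": 0, "z": 0.06, "ax": 0, "ay": 0, "az": 0, "hand": 0}
    - {"x": -0.4, "y": 0, "z": 0.12, "ax": 0, "ay": 0, "az": 0, "hand": 0}
    - {"x": -0.58, "y": 0, "z": 0.18, "ax": 0, "ay": 0, "az": 0, "hand": 0}
    - {"x": -0.69, "y": 0, "z": 0.21, "ax": 0, "ay": 0, "az": 0, "hand": 0}
    - {"x": -0.72, "y": 0, "z": 0.22, "ax": 0, "ay": 0, "az": 0, "hand": 0}
    - {"x": -0.74, "y": 0, "z": 0.23, "ax": 0, "ay": 0, "az": 0, "hand": 0}
    - {"x": -0.74, "y": 0, "z": 0.23, "ax": 0, "ay": 0, "az": 0, "hand": 0}

```text
clock: 14.95
eef_pos: [422.9, -197.3, 53.4]
tcp_rot: [-3.141, -1.258, 1.119]
contact_force: [-1.7, 0.7, 2.5]
opening: 0.272
grasp_force: 59.3
```

Request:
drive_tool:
  plan:
    - {"x": -0.02, "y": 0, "z": 0, "ax": 0, "ay": 0, "az": 0, "hand": 0}
    - {"x": -0.02, "y": 0, "z": 0, "ax": 0, "ay": 0, "az": 0, "hand": 0}

```text
clock: 15.15
eef_pos: [422.9, -197.5, 53.0]
tcp_rot: [3.141, -1.259, 1.12]
contact_force: [-2.4, -1.7, 6.0]
opening: 0.276
grasp_force: 59.6
```

Request:
drive_tool:
  plan:
    - {"x": 0, "y": 0, "z": 0, "ax": 0, "ay": 0, "az": 0, "hand": 55}
    - {"x": 0, "y": 0, "z": 0, "ax": 0, "ay": 0, "az": 0, "hand": 55}
    - {"x": 0, "y": 0, "z": 0, "ax": 0, "ay": 0, "az": 0, "hand": 55}
    - {"x": 0, "y": 0, "z": 0, "ax": 0, "ay": 0, "az": 0, "hand": 55}
    - {"x": 0, "y": 0, "z": 0, "ax": 0, "ay": 0, "az": 0, "hand": 55}

```text
clock: 15.65
eef_pos: [423.0, -197.7, 52.0]
tcp_rot: [-3.142, -1.256, 1.12]
contact_force: [-0.2, 0.1, -0.3]
opening: 0.645
grasp_force: 0.0
```

```bash
python3 - <<'E'
from h import *
s=monitor.sense();print(s["qpos"].round(3),s["eef_pos"],s["contact_force"],s["opening"])
d=1.12
for n in ("scene","side"):
    g=imaging.grab_frame(n); h=cv2.cvtColor(g,cv2.COLOR_RGB2HSV)
    m=cv2.inRange(h,(20,140,60),(34,255,255)); k,l,st,ce=cv2.connectedComponentsWithStats(m)
    for j in range(1,k):
        if st[j,4]>40: print(n,st[j],ce[j].round(1))
    np.save(f"{n}_lay.npy",g)
# predicted pixels of laid scraper: center, corners
c=np.array([448,-145])-55*np.array([np.cos(d),np.sin(d)])
for n in ("scene","side"): 
    q=proj(n,pose([*c,d],[[x,y,z] for x in(-55,55) for y in(-12,12) for z in (12,60)])); print(n,q.min(0).round(),q.max(0).round(),q.mean(0).round())
E
```

```text
[-1.054  0.912  1.876  0.907  1.468 -1.28 ] [ 422.97074352 -197.69661106   51.95572116] [-0.15370484  0.14704546 -0.28732818] 0.6453902758839289
scene [144 214  45  24 561] [168.6 224.6]
side [217 290  24  50 620] [230.3 314.4]
scene [143. 214.] [189. 238.] [167. 226.]
side [211. 286.] [241. 357.] [226. 322.]
```

The scraper's bounding boxes in both cameras match a scraper lying on its rubber edge at the planned pose. I'm going straight up and untilting.

Request:
drive_tool:
  plan:
    - {"x": 0.3, "y": 0, "z": -0.1, "ax": 0, "ay": 0, "az": 0, "hand": 55}
    - {"x": 0.7, "y": 0, "z": -0.23, "ax": 0, "ay": 0, "az": 0, "hand": 55}
    - {"x": 1.2, "y": 0, "z": -0.39, "ax": 0, "ay": 0, "az": 0, "hand": 55}
    - {"x": 1.7, "y": 0, "z": -0.55, "ax": 0, "ay": 0, "az": 0, "hand": 55}
    - {"x": 2.1, "y": 0, "z": -0.7, "ax": 0, "ay": 0, "az": 0, "hand": 55}
    - {"x": 2.3, "y": 0, "z": -0.75, "ax": 0, "ay": -1.2, "az": 0, "hand": 55}
    - {"x": 2.3, "y": 0, "z": -0.75, "ax": 0, "ay": -2.4, "az": 0, "hand": 55}
    - {"x": 2.3, "y": 0, "z": -0.75, "ax": 0, "ay": -3.6, "az": 0, "hand": 55}

```text
clock: 16.55
eef_pos: [422.8, -198.4, 174.4]
tcp_rot: [3.139, -0.874, 1.121]
contact_force: [0.3, 0.6, -0.7]
opening: 0.645
grasp_force: 0.0
```

```bash
python3 - <<'E'
from h import *
s=monitor.sense();print(s["eef_pos"])
go([424,-194.5,150],down(1.12))
E
```

```text
[ 422.81926581 -198.36572736  174.38485773]
xyz [-0.323 -0.013  0.374] a [ 2.30e-02 -8.35e+00 -7.00e-03] rows> 0.5 5.8
```

Request:
drive_tool:
  plan:
    - {"x": -0.05, "y": 0, "z": 0.05, "ax": 0, "ay": -1.3, "az": 0, "hand": 55}
    - {"x": -0.1, "y": 0, "z": 0.1, "ax": 0, "ay": -2.6, "az": 0, "hand": 55}
    - {"x": -0.15, "y": 0, "z": 0.2, "ax": 0, "ay": -3.9, "az": 0, "hand": 55}
    - {"x": -0.2, "y": 0, "z": 0.25, "ax": 0, "ay": -5.2, "az": 0, "hand": 55}
    - {"x": -0.3, "y": 0, "z": 0.3, "ax": 0, "ay": -6.5, "az": 0, "hand": 55}
    - {"x": -0.32, "y": 0, "z": 0.37, "ax": 0, "ay": -7.8, "az": 0, "hand": 55}
    - {"x": -0.32, "y": -0.01, "z": 0.37, "ax": 0, "ay": -8.35, "az": 0, "hand": 55}
    - {"x": -0.32, "y": -0.01, "z": 0.37, "ax": 0, "ay": -8.35, "az": 0, "hand": 55}

```text
clock: 17.35
eef_pos: [424.4, -192.3, 149.8]
tcp_rot: [3.141, -0.004, 1.123]
contact_force: [0.8, 0.1, -0.2]
opening: 0.643
grasp_force: 0.0
```

Request:
drive_tool:
  plan:
    - {"x": 0, "y": 0, "z": 0, "ax": 0, "ay": 0, "az": 0, "hand": 55}
    - {"x": 0, "y": 0, "z": 0, "ax": 0, "ay": 0, "az": 0, "hand": 55}

```text
clock: 17.55
eef_pos: [423.8, -194.2, 149.0]
tcp_rot: [-3.141, -0.007, 1.119]
contact_force: [-0.2, -0.1, -0.4]
opening: 0.645
grasp_force: 0.0
```

```bash
python3 - <<'E'
from h import *
from scipy.spatial import ConvexHull
s=monitor.sense();print(s["qpos"].round(2),s["eef_pos"])
def fe(i,X):
    c=np.asarray(X)@np.array(i["R"]).T+i["t"];rr=np.hypot(c[:,0],c[:,1]);th=np.arctan2(rr,c[:,2]);k=np.array(i["mtx"]);return c[:,:2]/rr[:,None]*th[:,None]*k[0,0]+k[:2,2]
iw=imaging.camera_info("wrist")
M={}
for n in ("wrist","scene","side"):
    g=imaging.grab_frame(n); h=cv2.cvtColor(g,cv2.COLOR_RGB2HSV)
    m=cv2.inRange(h,(20,140,40),(34,255,255)); k,l,st,ce=cv2.connectedComponentsWithStats(m)
    if n!="wrist": m[:, :]=m*(l>0)
    j=[j for j in range(1,k) if st[j,4]>60]; print(n,[(st[q].tolist(),ce[q].round(1).tolist()) for q in j])
    if j:
        q=max(j,key=lambda q:st[q,4]); M[n]=(l==q)
        if n=="wrist": print(cv2.minAreaRect(np.argwhere(l==q)[:,::-1].astype(np.float32)))
c=[424,-194.5,1.12]
print("pred top",fe(iw,pose(c,[[x,y,60] for x,y in((-55,-12),(55,-12),(55,12),(-55,12))])).round(1).tolist())
for n in ("scene","side"):
    q=proj(n,pose(c,[[x,y,z] for x in(-55,55) for y in(-12,12) for z in (12,60)])); print(n,q.min(0).round(),q.max(0).round())
E
```

```text
[-0.44  0.21  2.04  0.01  0.89  0.01] [ 423.78646102 -194.21500906  149.0169459 ]
wrist [([269, 139, 34, 142, 4323], [286.1, 208.3])]
((285.5970458984375, 209.50921630859375), (141.20693969726562, 32.07996368408203), 89.41537475585938)
scene [([144, 214, 45, 24, 717], [165.8, 225.7])]
side [([216, 291, 25, 67, 698], [227.9, 329.7])]
pred top [[298.8, 280.1], [300.7, 141.8], [267.0, 141.8], [269.2, 280.1]]
scene [143. 214.] [189. 238.]
side [211. 286.] [241. 357.]
```

```bash
python3 - <<'E'
from h import *
go([424,-194.5,33],down(1.12))
E
```

```text
xyz [-0.01   0.004  2.316] a [-0.004 -0.057 -0.019] rows> 2.3 0.0
```

Request:
drive_tool:
  plan:
    - {"x": 0, "y": 0, "z": 0.5, "ax": 0, "ay": -0.06, "az": 0, "hand": 55}
    - {"x": 0, "y": 0, "z": 1.0, "ax": 0, "ay": -0.06, "az": 0, "hand": 55}
    - {"x": 0, "y": 0, "z": 1.5, "ax": 0, "ay": -0.06, "az": 0, "hand": 55}
    - {"x": 0, "y": 0, "z": 1.9, "ax": 0, "ay": -0.06, "az": 0, "hand": 55}
    - {"x": 0, "y": 0, "z": 2.2, "ax": 0, "ay": -0.06, "az": 0, "hand": 55}
    - {"x": 0, "y": 0, "z": 2.32, "ax": 0, "ay": -0.06, "az": 0, "hand": 55}
    - {"x": 0, "y": 0, "z": 2.32, "ax": 0, "ay": -0.06, "az": 0, "hand": 55}
    - {"x": 0, "y": 0, "z": 2.32, "ax": 0, "ay": -0.06, "az": 0, "hand": 55}

```text
clock: 18.5
eef_pos: [424.7, -193.8, 33.3]
tcp_rot: [3.141, 0.001, 1.119]
contact_force: [-0.9, -0.0, 0.4]
opening: 0.643
grasp_force: 0.0
```

Request:
drive_tool:
  plan:
    - {"x": 0, "y": 0, "z": 0, "ax": 0, "ay": 0, "az": 0, "hand": 0}
    - {"x": 0, "y": 0, "z": 0, "ax": 0, "ay": 0, "az": 0, "hand": 0}
    - {"x": 0, "y": 0, "z": 0, "ax": 0, "ay": 0, "az": 0, "hand": 0}
    - {"x": 0, "y": 0, "z": 0, "ax": 0, "ay": 0, "az": 0, "hand": 0}
    - {"x": 0, "y": 0, "z": 0, "ax": 0, "ay": 0, "az": 0, "hand": 0}
    - {"x": 0, "y": 0, "z": 0, "ax": 0, "ay": 0, "az": 0, "hand": 0}
    - {"x": 0, "y": 0, "z": 0, "ax": 0, "ay": 0, "az": 0, "hand": 0}
  grip_force: 60

```text
clock: 19.2
eef_pos: [424.9, -193.6, 33.7]
tcp_rot: [3.14, 0.001, 1.12]
contact_force: [-1.0, -1.2, 5.5]
opening: 0.272
grasp_force: 58.4
```

```bash
python3 - <<'E'
from h import *
s=monitor.sense();print(s["eef_pos"],s["tcp_rot"],s["opening"],s["grasp_force"],s["contact_force"])
E
```

```text
[ 424.91610547 -193.60921638   33.68611741] [3.14040070e+00 1.05966405e-03 1.11979579e+00] 0.27171121793059344 58.39371085166931 [-1.02848868 -1.15782168  5.5195454 ]
```

Request:
drive_tool:
  plan:
    - {"x": 0, "y": 0, "z": -0.1, "ax": 0, "ay": 0, "az": 0, "hand": 0}
    - {"x": 0, "y": 0, "z": -0.4, "ax": 0, "ay": 0, "az": 0, "hand": 0}
    - {"x": 0, "y": 0, "z": -0.8, "ax": 0, "ay": 0, "az": 0, "hand": 0}
    - {"x": 0, "y": 0, "z": -1.3, "ax": 0, "ay": 0, "az": 0, "hand": 0}
    - {"x": 0, "y": 0, "z": -1.8, "ax": 0, "ay": 0, "az": 0, "hand": 0}
    - {"x": 0, "y": 0, "z": -2.3, "ax": 0, "ay": 0, "az": 0, "hand": 0}
    - {"x": 0, "y": 0, "z": -2.5, "ax": 0, "ay": 0, "az": 0, "hand": 0}
    - {"x": 0, "y": 0, "z": -2.5, "ax": 0, "ay": 0, "az": 0, "hand": 0}

```text
clock: 20.0
eef_pos: [425.3, -193.6, 159.1]
tcp_rot: [3.139, 0.001, 1.12]
contact_force: [-0.4, -0.7, -2.2]
opening: 0.271
grasp_force: 58.9
```

```bash
python3 - <<'E'
from h import *
s=monitor.sense();print(s["eef_pos"],s["tcp_rot"],s["opening"],s["grasp_force"],s["contact_force"])
# balance-frame targets
b=[562.2,-11.8,-.11]
def B(x,y,z): return pose(b,[[x,y,z]])[0]
print(B(-22,-78,0),B(22,-78,0),B(-22,102,0))
a=go(B(-22,-78,158),down(-.11)); 
E
```

```text
[ 425.32118928 -193.5737855   159.14872459] [3.13858492e+00 9.63425811e-04 1.11995585e+00] 0.270674153980817 58.90718221664429 [-0.40506882 -0.73388635 -2.1706654 ]
[531.77025838 -86.91345302   0.        ] [575.50432669 -91.74369826   0.        ] [551.53035253  91.99864461   0.        ]
xyz [2.848 0.987 0.023] a [ 3.1000e-02 -1.0000e-02  1.1745e+01] rows> 3.0 8.2
```

Request:
drive_tool:
  plan:
    - {"x": 0.3, "y": 0.1, "z": -0.1, "ax": 0, "ay": 0, "az": 1.4, "hand": 0}
    - {"x": 0.7, "y": 0.23, "z": -0.2, "ax": 0, "ay": 0, "az": 2.8, "hand": 0}
    - {"x": 1.1, "y": 0.37, "z": -0.2, "ax": 0, "ay": 0, "az": 4.2, "hand": 0}
    - {"x": 1.5, "y": 0.5, "z": -0.2, "ax": 0, "ay": 0, "az": 5.6, "hand": 0}
    - {"x": 1.9, "y": 0.65, "z": -0.2, "ax": 0, "ay": 0, "az": 7.0, "hand": 0}
    - {"x": 2.3, "y": 0.8, "z": -0.2, "ax": 0, "ay": 0, "az": 8.4, "hand": 0}
    - {"x": 2.6, "y": 0.9, "z": -0.2, "ax": 0, "ay": 0, "az": 9.8, "hand": 0}
    - {"x": 2.75, "y": 0.95, "z": -0.2, "ax": 0, "ay": 0, "az": 11.0, "hand": 0}

```text
clock: 20.8
eef_pos: [527.3, -89.1, 165.9]
tcp_rot: [3.141, 0.002, -0.037]
contact_force: [0.0, 0.2, -1.3]
opening: 0.27
grasp_force: 59.0
```

Request:
drive_tool:
  plan:
    - {"x": 0, "y": 0, "z": 0, "ax": 0, "ay": 0, "az": 0.74, "hand": 0}
    - {"x": 0, "y": 0, "z": 0, "ax": 0, "ay": 0, "az": 0.74, "hand": 0}
    - {"x": 0, "y": 0, "z": 0, "ax": 0, "ay": 0, "az": 0.74, "hand": 0}

```text
clock: 21.1
eef_pos: [526.5, -90.1, 166.6]
tcp_rot: [3.141, 0.002, -0.107]
contact_force: [0.2, 0.1, -1.1]
opening: 0.27
grasp_force: 59.0
```

```bash
cat >> h.py <<'E'
def B(x,y,z): return pose([562.2,-11.8,-.11],[[x,y,z]])[0]
def chips():
    i=imaging.camera_info("wrist"); 
    out={}
    for n in ("scene","side"):
        g=imaging.grab_frame(n); h=cv2.cvtColor(g,cv2.COLOR_RGB2HSV)
        m=cv2.inRange(h,(98,60,50),(116,190,200)); k,l,st,ce=cv2.connectedComponentsWithStats(m)
        res=[]
        for j in range(1,k):
            if 8<st[j,4]<90:
                c=C[n];R=np.array(c["R"]);o=-R.T@c["t"];d=R.T@np.linalg.inv(c["mtx"])@[*ce[j],1]
                v=[]
                for z in (93,13):
                    X=o+d*(z-o[2])/d[2]; a=.11; e=X[:2]-[562.2,-11.8]; v+=[round(np.cos(a)*e[0]-np.sin(a)*e[1]),round(np.sin(a)*e[0]+np.cos(a)*e[1])]
                if abs(v[0])<110 and abs(v[1])<220: res.append((int(st[j,4]),*v))
        print(n,"(area, xy on plate, xy in tray)",res)
E
python3 - <<'E'
from h import *
s=monitor.sense();print(s["eef_pos"],s["contact_force"],s["qpos"].round(2))
a=go(B(-28,-80,135),down(-.11)); a=go(B(-28,-80,120.2),frm=a); go(B(-28,105,120.2),frm=a)
chips()
E
```

```text
[526.47794082 -90.11627705 166.55239409] [ 0.23469293  0.09036482 -1.05214298] [-0.17  0.29  1.89 -0.    0.97  1.51]
xyz [-0.02  -0.036  0.631] a [0.008 0.021 0.028] rows> 0.6 0.0
xyz [-0.    -0.     0.296] a [0. 0. 0.] rows> 0.3 0.0
xyz [ 0.  -3.7 -0. ] a [0. 0. 0.] rows> 3.7 0.0
scene (area, xy on plate, xy in tray) [(24, -43, 55, -134, 102), (16, -50, -36, -142, -1), (29, -6, 0, -92, 40), (31, 35, 43, -45, 88), (34, 42, -32, -38, 4)]
side (area, xy on plate, xy in tray) [(31, 49, -34, 75, 55)]
```

Request:
drive_tool:
  plan:
    - {"x": -0.02, "y": -0.03, "z": 0.3, "ax": 0, "ay": 0.02, "az": 0.03, "hand": 0}
    - {"x": -0.02, "y": -0.03, "z": 0.6, "ax": 0, "ay": 0.02, "az": 0.03, "hand": 0}
    - {"x": -0.02, "y": -0.03, "z": 0.8, "ax": 0, "ay": 0.02, "az": 0.03, "hand": 0}
    - {"x": -0.02, "y": -0.03, "z": 0.88, "ax": 0, "ay": 0.02, "az": 0.03, "hand": 0}
    - {"x": -0.02, "y": -0.03, "z": 0.91, "ax": 0, "ay": 0.02, "az": 0.03, "hand": 0}
    - {"x": -0.02, "y": -0.03, "z": 0.91, "ax": 0, "ay": 0.02, "az": 0.03, "hand": 0}
    - {"x": -0.02, "y": -0.03, "z": 0.91, "ax": 0, "ay": 0.02, "az": 0.03, "hand": 0}

```text
clock: 21.9
eef_pos: [526.8, -88.7, 122.7]
tcp_rot: [3.141, -0.003, -0.113]
contact_force: [0.4, 0.3, -1.4]
opening: 0.272
grasp_force: 58.9
```

```bash
python3 - <<'E'
from h import *
s=monitor.sense();print(s["eef_pos"],s["contact_force"],s["tcp_rot"])
a=go(B(-28,-80,120.2),down(-.11)); go(B(-28,105,120.2),down(-.11))
E
```

```text
[526.76413953 -88.73250506 122.73829036] [ 0.44868572  0.29418859 -1.36400451] [ 3.14055983e+00 -2.62050006e-03 -1.12637899e-01]
xyz [-0.025 -0.007  0.051] a [ 0.01  -0.025 -0.025] rows> 0.1 0.0
xyz [-0.034 -3.707  0.047] a [ 0.01  -0.025 -0.025] rows> 3.7 0.0
```

Request:
drive_tool:
  plan:
    - {"x": -0.02, "y": 0, "z": 0.03, "ax": 0, "ay": 0, "az": 0, "hand": 0}
    - {"x": -0.02, "y": -0.2, "z": 0.03, "ax": 0, "ay": 0, "az": 0, "hand": 0}
    - {"x": -0.02, "y": -0.5, "z": 0.03, "ax": 0, "ay": 0, "az": 0, "hand": 0}
    - {"x": -0.02, "y": -0.8, "z": 0.03, "ax": 0, "ay": 0, "az": 0, "hand": 0}
    - {"x": -0.02, "y": -1.1, "z": 0.03, "ax": 0, "ay": 0, "az": 0, "hand": 0}
    - {"x": -0.02, "y": -1.4, "z": 0.03, "ax": 0, "ay": 0, "az": 0, "hand": 0}
    - {"x": -0.02, "y": -1.7, "z": 0.03, "ax": 0, "ay": 0, "az": 0, "hand": 0}

```text
clock: 22.6
eef_pos: [535.1, -2.5, 120.7]
tcp_rot: [3.141, -0.002, -0.112]
contact_force: [-0.4, -0.3, -1.7]
opening: 0.267
grasp_force: 58.9
```

```bash
python3 - <<'E'
from h import *
s=monitor.sense();print(s["eef_pos"],s["contact_force"],s["tcp_rot"])
chips(); go(B(-28,105,121),down(-.11))
E
```

```text
[535.06787527  -2.45024212 120.68131501] [-0.37204036 -0.29695715 -1.7403642 ] [ 3.14061662e+00 -1.84515414e-03 -1.12077846e-01]
scene (area, xy on plate, xy in tray) [(56, -87, -54, -183, -21), (18, -43, 57, -134, 105), (15, 3, 32, -82, 76), (31, 35, 43, -45, 88), (34, 42, -32, -38, 4)]
side (area, xy on plate, xy in tray) [(24, 43, 38, 68, 138), (41, 47, -34, 73, 55)]
xyz [-0.004 -1.963 -0.008] a [ 0.006 -0.018 -0.008] rows> 2.0 0.0
```

Light and working. Continuing over the edge.

Request:
drive_tool:
  plan:
    - {"x": 0, "y": -0.3, "z": 0, "ax": 0, "ay": 0, "az": 0, "hand": 0}
    - {"x": 0, "y": -0.6, "z": 0, "ax": 0, "ay": 0, "az": 0, "hand": 0}
    - {"x": 0, "y": -0.95, "z": 0, "ax": 0, "ay": 0, "az": 0, "hand": 0}
    - {"x": 0, "y": -1.3, "z": 0, "ax": 0, "ay": 0, "az": 0, "hand": 0}
    - {"x": 0, "y": -1.65, "z": 0, "ax": 0, "ay": 0, "az": 0, "hand": 0}
    - {"x": 0, "y": -1.95, "z": 0, "ax": 0, "ay": 0, "az": 0, "hand": 0}
    - {"x": 0, "y": -1.95, "z": 0, "ax": 0, "ay": 0, "az": 0, "hand": 0}
    - {"x": 0, "y": -1.95, "z": 0, "ax": 0, "ay": 0, "az": 0, "hand": 0}

```text
clock: 23.5
eef_pos: [545.8, 93.2, 120.5]
tcp_rot: [3.14, -0.002, -0.112]
contact_force: [-0.3, 0.1, -1.1]
opening: 0.27
grasp_force: 59.1
```

```bash
python3 - <<'E'
from h import *
s=monitor.sense();print(s["eef_pos"],s["contact_force"],s["tcp_rot"])
chips(); a=go(B(-28,105,165),down(-.11)); a=go(B(25,-80,165),frm=a);a=go(B(25,-80,121),frm=a)
E
```

```text
[545.76165062  93.17541402 120.45029648] [-0.34157338  0.1123005  -1.14218433] [ 3.14033083e+00 -1.54758490e-03 -1.11669707e-01]
scene (area, xy on plate, xy in tray) [(23, -91, -55, -188, -22), (9, -88, -17, -184, 21), (31, 35, 43, -45, 88), (34, 42, -32, -38, 4)]
side (area, xy on plate, xy in tray) [(33, 42, 40, 66, 139), (43, 47, -34, 73, 55)]
xyz [-0.002 -0.063 -0.891] a [ 0.012 -0.014 -0.027] rows> 0.9 0.0
xyz [1.06 3.7  0.  ] a [0. 0. 0.] rows> 3.8 0.0
xyz [-0.   -0.    0.88] a [0. 0. 0.] rows> 0.9 0.0
```

Request:
drive_tool:
  plan:
    - {"x": 0, "y": 0, "z": -0.4, "ax": 0, "ay": 0, "az": 0, "hand": 0}
    - {"x": 0, "y": 0, "z": -0.8, "ax": 0, "ay": 0, "az": 0, "hand": 0}
    - {"x": 0.3, "y": 0.7, "z": -0.9, "ax": 0, "ay": 0, "az": 0, "hand": 0}
    - {"x": 0.6, "y": 1.5, "z": -0.9, "ax": 0, "ay": 0, "az": 0, "hand": 0}
    - {"x": 0.9, "y": 2.3, "z": -0.9, "ax": 0, "ay": 0, "az": 0, "hand": 0}
    - {"x": 1.06, "y": 3.1, "z": -0.9, "ax": 0, "ay": 0, "az": 0, "hand": 0}
    - {"x": 1.06, "y": 3.64, "z": -0.9, "ax": 0, "ay": 0, "az": 0, "hand": 0}
    - {"x": 1.06, "y": 3.64, "z": -0.9, "ax": 0, "ay": 0, "az": 0, "hand": 0}

```text
clock: 24.4
eef_pos: [577.4, -97.8, 165.7]
tcp_rot: [3.14, -0.002, -0.117]
contact_force: [0.5, 1.1, -1.6]
opening: 0.267
grasp_force: 59.1
```

```bash
python3 - <<'E'
from h import *
s=monitor.sense();print(s["eef_pos"],s["contact_force"],s["tcp_rot"])
chips(); a=go(B(25,-80,121),down(-.11))
E
```

```text
[577.3836991  -97.81925289 165.713191  ] [ 0.54743202  1.10996513 -1.56091589] [ 3.13965789e+00 -1.51428594e-03 -1.16830331e-01]
scene (area, xy on plate, xy in tray) [(31, 35, 43, -45, 88), (34, 42, -32, -38, 4)]
side (area, xy on plate, xy in tray) []
xyz [ 0.011 -0.017  0.894] a [ 0.007 -0.012 -0.049] rows> 0.9 0.0
```

Request:
drive_tool:
  plan:
    - {"x": 0, "y": 0, "z": 0.3, "ax": 0, "ay": 0, "az": 0, "hand": 0}
    - {"x": 0, "y": 0, "z": 0.6, "ax": 0, "ay": 0, "az": 0, "hand": 0}
    - {"x": 0, "y": 0, "z": 0.8, "ax": 0, "ay": 0, "az": 0, "hand": 0}
    - {"x": 0, "y": 0, "z": 0.87, "ax": 0, "ay": 0, "az": 0, "hand": 0}
    - {"x": 0, "y": 0, "z": 0.87, "ax": 0, "ay": 0, "az": 0, "hand": 0}
    - {"x": 0, "y": 0, "z": 0.87, "ax": 0, "ay": 0, "az": 0, "hand": 0}

```text
clock: 25.1
eef_pos: [578.3, -93.8, 122.4]
tcp_rot: [3.141, -0.002, -0.112]
contact_force: [0.0, -0.0, -0.7]
opening: 0.268
grasp_force: 59.2
```

```bash
python3 - <<'E'
from h import *
s=monitor.sense();print(s["eef_pos"],s["contact_force"],s["tcp_rot"])
go(B(25,105,121),down(-.11))
E
```

```text
[578.29601368 -93.83245823 122.35780201] [ 0.01719983 -0.02160298 -0.73069967] [ 3.14057503e+00 -1.79825967e-03 -1.12376307e-01]
xyz [-0.009 -3.695  0.023] a [ 0.01  -0.017 -0.023] rows> 3.7 0.0
```

Request:
drive_tool:
  plan:
    - {"x": 0, "y": 0, "z": 0.02, "ax": 0, "ay": 0, "az": 0, "hand": 0}
    - {"x": 0, "y": -0.2, "z": 0.03, "ax": 0, "ay": 0, "az": 0, "hand": 0}
    - {"x": 0, "y": -0.5, "z": 0.03, "ax": 0, "ay": 0, "az": 0, "hand": 0}
    - {"x": 0, "y": -0.8, "z": 0.03, "ax": 0, "ay": 0, "az": 0, "hand": 0}
    - {"x": 0, "y": -1.1, "z": 0.03, "ax": 0, "ay": 0, "az": 0, "hand": 0}
    - {"x": 0, "y": -1.4, "z": 0.03, "ax": 0, "ay": 0, "az": 0, "hand": 0}
    - {"x": 0, "y": -1.7, "z": 0.03, "ax": 0, "ay": 0, "az": 0, "hand": 0}

```text
clock: 25.8
eef_pos: [587.8, -7.9, 120.8]
tcp_rot: [3.141, -0.002, -0.112]
contact_force: [-0.5, -0.7, -0.9]
opening: 0.275
grasp_force: 59.2
```

Request:
drive_tool:
  plan:
    - {"x": 0, "y": -0.3, "z": 0, "ax": 0, "ay": 0, "az": 0, "hand": 0}
    - {"x": 0, "y": -0.6, "z": 0, "ax": 0, "ay": 0, "az": 0, "hand": 0}
    - {"x": 0, "y": -0.95, "z": 0, "ax": 0, "ay": 0, "az": 0, "hand": 0}
    - {"x": 0, "y": -1.3, "z": 0, "ax": 0, "ay": 0, "az": 0, "hand": 0}
    - {"x": 0, "y": -1.65, "z": 0, "ax": 0, "ay": 0, "az": 0, "hand": 0}
    - {"x": 0, "y": -1.95, "z": 0, "ax": 0, "ay": 0, "az": 0, "hand": 0}
    - {"x": 0, "y": -1.95, "z": 0, "ax": 0, "ay": 0, "az": 0, "hand": 0}
    - {"x": 0, "y": -1.95, "z": 0, "ax": 0, "ay": 0, "az": 0, "hand": 0}

```text
clock: 26.6
eef_pos: [598.5, 87.7, 120.5]
tcp_rot: [3.14, -0.001, -0.112]
contact_force: [0.6, 0.5, -1.4]
opening: 0.27
grasp_force: 59.3
```

Request:
drive_tool:
  plan:
    - {"x": 0, "y": 0, "z": -0.4, "ax": 0, "ay": 0, "az": 0, "hand": 0}
    - {"x": 0, "y": 0, "z": -0.8, "ax": 0, "ay": 0, "az": 0, "hand": 0}
    - {"x": 0, "y": 0.7, "z": -1.0, "ax": 0, "ay": 0, "az": 0, "hand": 0}
    - {"x": 0, "y": 1.5, "z": -1.0, "ax": 0, "ay": 0, "az": 0, "hand": 0}
    - {"x": 0, "y": 2.3, "z": -1.0, "ax": 0, "ay": 0, "az": 0, "hand": 0}
    - {"x": 0, "y": 3.1, "z": -1.0, "ax": 0, "ay": 0, "az": 0, "hand": 0}
    - {"x": 0, "y": 3.7, "z": -1.0, "ax": 0, "ay": 0, "az": 0, "hand": 0}
    - {"x": 0, "y": 3.7, "z": -1.0, "ax": 0, "ay": 0, "az": 0, "hand": 0}

```text
clock: 27.4
eef_pos: [576.9, -100.5, 170.9]
tcp_rot: [3.139, -0.002, -0.117]
contact_force: [0.0, -0.5, -1.6]
opening: 0.269
grasp_force: 59.3
```

```bash
python3 - <<'E'
from h import *
s=monitor.sense();print(s["eef_pos"],s["contact_force"],s["qpos"].round(2))
chips()
# wrist view: chips blue blobs, back-projected on z=93 and z=9
i=imaging.camera_info("wrist");g=imaging.grab_frame("wrist");h=cv2.cvtColor(g,cv2.COLOR_RGB2HSV)
m=cv2.inRange(h,(98,60,40),(116,200,220));k,l,st,ce=cv2.connectedComponentsWithStats(m)
for j in range(1,k):
    if 40<st[j,4]<3000:
        q=ce[j]-np.array(i["mtx"])[:2,2];rr=np.hypot(*q);th=rr/i["mtx"][0][0];d=np.r_[q/rr*np.sin(th),np.cos(th)];R=np.array(i["R"]);o=-R.T@i["t"];d=R.T@d
        X=o+d*(13-o[2])/d[2];e=X[:2]-[562.2,-11.8];print(st[j,4],ce[j].round(),X.round(),"local",round(np.cos(.11)*e[0]-np.sin(.11)*e[1]),round(np.sin(.11)*e[0]+np.cos(.11)*e[1]))
E
```

```text
[ 576.91092265 -100.45047782  170.86461535] [ 0.01461182 -0.50465767 -1.55574676] [-0.17  0.36  1.78 -0.    1.01  1.52]
scene (area, xy on plate, xy in tray) []
side (area, xy on plate, xy in tray) []
198 [254. 345.] [399. -42.  13.] local -159 -48
```

The plate is clear. I'm putting the scraper down on the free bench at (440,−190).

```bash
python3 - <<'E'
from h import *
a=go([440,-190,172],down(-.11));a=go([440,-190,34.5],frm=a)
E
```

```text
xyz [-2.52   2.168 -0.026] a [ 0.007 -0.014 -0.038] rows> 3.3 0.0
xyz [-0.   -0.    2.75] a [0. 0. 0.] rows> 2.8 0.0
```

Request:
drive_tool:
  plan:
    - {"x": -0.3, "y": 0.26, "z": 0, "ax": 0, "ay": 0, "az": 0, "hand": 0}
    - {"x": -0.8, "y": 0.7, "z": 0, "ax": 0, "ay": 0, "az": 0, "hand": 0}
    - {"x": -1.3, "y": 1.12, "z": 0, "ax": 0, "ay": 0, "az": 0, "hand": 0}
    - {"x": -1.8, "y": 1.55, "z": 0, "ax": 0, "ay": 0, "az": 0, "hand": 0}
    - {"x": -2.3, "y": 2.0, "z": 0, "ax": 0, "ay": 0, "az": 0, "hand": 0}
    - {"x": -2.5, "y": 2.17, "z": 0, "ax": 0, "ay": 0, "az": 0, "hand": 0}
    - {"x": -2.5, "y": 2.17, "z": 0, "ax": 0, "ay": 0, "az": 0, "hand": 0}
    - {"x": -2.5, "y": 2.17, "z": 0, "ax": 0, "ay": 0, "az": 0, "hand": 0}

```text
clock: 28.35
eef_pos: [442.4, -189.7, 171.0]
tcp_rot: [3.141, -0.003, -0.113]
contact_force: [0.4, 0.0, -2.1]
opening: 0.273
grasp_force: 59.4
```

Request:
drive_tool:
  plan:
    - {"x": 0, "y": 0, "z": 0.5, "ax": 0, "ay": 0, "az": 0, "hand": 0}
    - {"x": 0, "y": 0, "z": 1.0, "ax": 0, "ay": 0, "az": 0, "hand": 0}
    - {"x": 0, "y": 0, "z": 1.5, "ax": 0, "ay": 0, "az": 0, "hand": 0}
    - {"x": 0, "y": 0, "z": 2.0, "ax": 0, "ay": 0, "az": 0, "hand": 0}
    - {"x": 0, "y": 0, "z": 2.4, "ax": 0, "ay": 0, "az": 0, "hand": 0}
    - {"x": 0, "y": 0, "z": 2.6, "ax": 0, "ay": 0, "az": 0, "hand": 0}
    - {"x": 0, "y": 0, "z": 2.68, "ax": 0, "ay": 0, "az": 0, "hand": 0}
    - {"x": 0, "y": 0, "z": 2.68, "ax": 0, "ay": 0, "az": 0, "hand": 0}

```text
clock: 29.15
eef_pos: [442.1, -190.0, 36.6]
tcp_rot: [3.141, -0.002, -0.112]
contact_force: [-0.5, 0.8, -1.5]
opening: 0.272
grasp_force: 59.5
```

Request:
drive_tool:
  plan:
    - {"x": 0, "y": 0, "z": 0, "ax": 0, "ay": 0, "az": 0, "hand": 0}
    - {"x": 0, "y": 0, "z": 0, "ax": 0, "ay": 0, "az": 0, "hand": 0}

```text
clock: 29.35
eef_pos: [442.3, -190.6, 37.6]
tcp_rot: [3.14, -0.003, -0.113]
contact_force: [-0.0, -0.1, -1.4]
opening: 0.272
grasp_force: 59.5
```

Request:
drive_tool:
  plan:
    - {"x": 0, "y": 0, "z": 0.02, "ax": 0, "ay": 0, "az": 0, "hand": 0}
    - {"x": 0, "y": 0, "z": 0.04, "ax": 0, "ay": 0, "az": 0, "hand": 0}
    - {"x": 0, "y": 0, "z": 0.06, "ax": 0, "ay": 0, "az": 0, "hand": 0}
    - {"x": 0, "y": 0, "z": 0.06, "ax": 0, "ay": 0, "az": 0, "hand": 0}

```text
clock: 29.75
eef_pos: [441.7, -190.5, 33.8]
tcp_rot: [3.14, -0.002, -0.113]
contact_force: [1.0, 0.1, -0.3]
opening: 0.269
grasp_force: 59.8
```

Contact is beginning. I'm releasing, rising, then moving over for a look into the red tray.

Request:
drive_tool:
  plan:
    - {"x": 0, "y": 0, "z": 0.01, "ax": 0, "ay": 0, "az": 0, "hand": 0}
    - {"x": 0, "y": 0, "z": 0.01, "ax": 0, "ay": 0, "az": 0, "hand": 55}
    - {"x": 0, "y": 0, "z": 0.01, "ax": 0, "ay": 0, "az": 0, "hand": 55}
    - {"x": 0, "y": 0, "z": 0.01, "ax": 0, "ay": 0, "az": 0, "hand": 55}
    - {"x": 0, "y": 0, "z": 0.01, "ax": 0, "ay": 0, "az": 0, "hand": 55}
    - {"x": 0, "y": 0, "z": 0.01, "ax": 0, "ay": 0, "az": 0, "hand": 55}

```text
clock: 30.35
eef_pos: [441.5, -190.3, 33.2]
tcp_rot: [3.141, -0.002, -0.113]
contact_force: [-0.1, 0.4, -0.2]
opening: 0.647
grasp_force: 0.0
```

Request:
drive_tool:
  plan:
    - {"x": 0, "y": 0, "z": -0.3, "ax": 0, "ay": 0, "az": 0, "hand": 55}
    - {"x": 0, "y": 0, "z": -0.8, "ax": 0, "ay": 0, "az": 0, "hand": 55}
    - {"x": 0, "y": 0, "z": -1.5, "ax": 0, "ay": 0, "az": 0, "hand": 55}
    - {"x": 0, "y": 0, "z": -2.3, "ax": 0, "ay": 0, "az": 0, "hand": 55}
    - {"x": 0, "y": 0, "z": -3.1, "ax": 0, "ay": 0, "az": 0, "hand": 55}
    - {"x": 0, "y": 0, "z": -3.8, "ax": 0, "ay": 0, "az": 0, "hand": 55}
    - {"x": 0, "y": 0, "z": -4.0, "ax": 0, "ay": 0, "az": 0, "hand": 55}
    - {"x": 0, "y": 0, "z": -4.0, "ax": 0, "ay": 0, "az": 0, "hand": 55}

```text
clock: 31.15
eef_pos: [442.0, -190.4, 234.6]
tcp_rot: [3.14, -0.005, -0.113]
contact_force: [-0.1, 0.6, 0.2]
opening: 0.644
grasp_force: 0.0
```

```bash
python3 - <<'E'
from h import *
s=monitor.sense();print(s["eef_pos"],s["qpos"].round(2))
go([480,100,240],down(-.11))
E
```

```text
[ 441.99986798 -190.44906801  234.56829476] [-0.41  0.12  1.93 -0.    1.08  1.27]
xyz [ 0.102 -5.857 -0.119] a [ 0.018 -0.046 -0.027] rows> 5.9 0.0
```

Request:
drive_tool:
  plan:
    - {"x": 0, "y": -0.7, "z": -0.2, "ax": 0, "ay": 0, "az": 0, "hand": 55}
    - {"x": 0, "y": -1.5, "z": -0.2, "ax": 0, "ay": 0, "az": 0, "hand": 55}
    - {"x": 0, "y": -2.4, "z": -0.2, "ax": 0, "ay": 0, "az": 0, "hand": 55}
    - {"x": 0, "y": -3.3, "z": -0.2, "ax": 0, "ay": 0, "az": 0, "hand": 55}
    - {"x": 0, "y": -4.2, "z": -0.2, "ax": 0, "ay": 0, "az": 0, "hand": 55}
    - {"x": 0, "y": -5.1, "z": -0.2, "ax": 0, "ay": 0, "az": 0, "hand": 55}
    - {"x": 0, "y": -5.8, "z": -0.2, "ax": 0, "ay": 0, "az": 0, "hand": 55}
    - {"x": 0, "y": -5.8, "z": -0.2, "ax": 0, "ay": 0, "az": 0, "hand": 55}

```text
clock: 31.95
eef_pos: [473.1, 101.4, 240.8]
tcp_rot: [3.141, 0.001, -0.109]
contact_force: [-0.4, 0.1, -0.8]
opening: 0.639
grasp_force: 0.0
```

```bash
python3 - <<'E'
from h import *
s=monitor.sense();print(s["eef_pos"])
def fe(i,X):
    c=np.asarray(X)@np.array(i["R"]).T+i["t"];rr=np.hypot(c[:,0],c[:,1]);th=np.arctan2(rr,c[:,2]);k=np.array(i["mtx"]);return c[:,:2]/rr[:,None]*th[:,None]*k[0,0]+k[:2,2]
i=imaging.camera_info("wrist");g=imaging.grab_frame("wrist");h=cv2.cvtColor(g,cv2.COLOR_RGB2HSV);cv2.imwrite("pics/w9.png",g[:,:,::-1])
def loc(ce,z):
    q=ce-np.array(i["mtx"])[:2,2];rr=np.hypot(*q);th=rr/i["mtx"][0][0];d=np.r_[q/rr*np.sin(th),np.cos(th)];R=np.array(i["R"]);o=-R.T@i["t"];d=R.T@d
    X=o+d*(z-o[2])/d[2];e=X[:2]-[562.2,-11.8];return round(np.cos(.11)*e[0]-np.sin(.11)*e[1]),round(np.sin(.11)*e[0]+np.cos(.11)*e[1])
for nm,lo,hi in (("blue",(95,40,30),(120,220,230)),("terra",(4,60,30),(14,190,230)),("red",(0,195,40),(4,255,255)),("red2",(175,150,40),(180,255,255))):
    m=cv2.inRange(h,lo,hi);k,l,st,ce=cv2.connectedComponentsWithStats(m)
    print(nm,[(st[j].tolist(),loc(ce[j],9)) for j in range(1,k) if st[j,4]>15])
print("tray floor px",fe(i,pose([562.2,-11.8,-.11],[[x,y,5] for x,y in((-95,103),(85,103),(85,189),(-95,189))])).round().tolist())
E
```

```text
[473.13826521 101.4094179  240.80309402]
blue [([46, 171, 45, 58, 1646], (-124, 404)), ([379, 189, 56, 30, 1524], (-133, -51)), ([419, 240, 18, 17, 248], (-194, -91))]
terra [([241, 30, 20, 23, 353], (59, 140)), ([285, 48, 1, 17, 17], (40, 101)), ([242, 55, 33, 37, 678], (20, 132)), ([286, 76, 1, 19, 19], (6, 100)), ([243, 101, 20, 23, 356], (-25, 138)), ([239, 130, 23, 17, 352], (-54, 141)), ([288, 137, 1, 17, 17], (-63, 97)), ([256, 185, 16, 1, 16], (-110, 126)), ([0, 373, 25, 47, 693], (-647, 826))]
red [([192, 6, 97, 181, 7239], (-7, 162)), ([254, 33, 9, 21, 43], (56, 130)), ([264, 71, 13, 10, 36], (16, 118)), ([259, 79, 4, 14, 25], (5, 129)), ([261, 131, 3, 16, 26], (-56, 127))]
red2 []
tray floor px [[283.0, 172.0], [283.0, 20.0], [209.0, 23.0], [211.0, 172.0]]
```

Five terracotta chips lie face down in the red tray (four blobs, one of double area). I'll check the scraper and hand in.

```bash
python3 - <<'E'
from h import *
g=imaging.grab_frame("scene");h=cv2.cvtColor(g,cv2.COLOR_RGB2HSV)
m=cv2.inRange(h,(20,140,40),(34,255,255));k,l,st,ce=cv2.connectedComponentsWithStats(m);print([st[j].tolist() for j in range(1,k) if st[j,4]>60])
q=proj("scene",pose([441.5,-190.4,-.113],[[x,y,z] for x in(-55,55) for y in(-12,12) for z in (12,60)]));b=np.r_[q.min(0),q.max(0)-q.min(0)];print(b.round())
ok=any(abs(st[j,:4]-b).max()<6 for j in range(1,k))
print(ok)
if ok: print(r.sign_off())
E
```

```text
[[159, 209, 24, 39, 434]]
[159. 209.  26.  41.]
True
the job is handed in; nothing more can be done
None
```

The job is done and handed in at about 32 s: the white tray stands on the mat, all five chips are in the red tray, and the scraper lies on the bench on its rubber edge. The sign-off returned no verdict.

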